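# Set the press jig and drive home the glides of a batch of sled-foot rails

### The job

Take the red screwdriver out of its stand, turn the jig's brass slotted screw with it clockwise to its stop so that the fence closes to rail width, and put it back upright in the stand. Then take every rail from the mat, slide it into the jig's nest glide end first up to the end stop, push the plunger knob down to its stop so that the white glide is driven home on the wood, and lay the rail flat in the blue tray, glide up. Drive the glides with the plunger only, and leave the screw jar, tape measure and sanding block alone.

Things in the scene. Friction and masses are not known exactly. Their poses are not given: they have to be found in the camera images.
- jig: Jig on a 200 x 168 x 12 mm ply base, origin on its underside; base spans x -105 to +95, y +-84 mm. +x points from the open mouth of the nest to the end stop, z up. The nest is a channel along x, floor 12 mm above the bench, end stop face at x = +60 mm. An aluminium bridge (x = +15 to +45 mm, posts at y = +-64 mm, 90 to 108 mm above the bench) crosses it: rails go in and out lengthways, low.
- nest (a point): Where a rail's centre lies when fully home: jig x = -50 mm, y = 0, 32 mm above the bench; axes as the jig's. The rail's near half stands out of the fences.
- mouth (a point): Middle of the nest's mouth on its floor (jig x = -45 mm, 12 mm above the bench). From here to the end stop run two wooden fences 20 mm high, 20 mm thick, with bevelled mouths: the fixed one has its inner face at y = +18 mm, the moving one at y = -28 mm (slack) to -18 mm (set). In front of the mouth the base is bare.
- plunger_top (a point): Middle of the flat top of the plunger's black mushroom knob (40 mm across, top 154 mm above the bench at rest), over the nest at jig x = +30 mm.
- plunger (a joint): Press plunger, spring returned: 0 m up at rest, 0.0165 m at its lower stop. Spring 3 N at the top, 7 N at the stop; driving a glide takes about 8 N more. Its flat foot (20 mm across) hangs 74 mm above the bench at rest, clear of a proud glide; at the stop it is at the top of a glide that is home.
- cam_screw (a joint): Captive slotted screw with a steel eccentric that sets the moving fence: 0 rad slack (nest 46 mm wide), 1.3 rad at its stop (nest 36 mm wide); grows clockwise seen from above; stiff (0.08 N m), stays where it is left.
- cam_slot (a point): Middle of the slotted brass top (34 mm square) of the screw's round steel head (49 mm across), on its upright axis at jig x = -22, y = -59 mm, 49 mm above the bench. Slot 23.5 mm long, 7 wide, 11 deep, with 3 mm bevelled lips. Seen from above the slot lies 0.65 rad minus the joint value anticlockwise of the jig's x axis (this point's x axis turns with the screw and lies 0.65 rad clockwise of the slot).
- stand_mouth (a point): Centre of the mouth of the one upright round hole (24 mm across, 98 mm deep) in the top of the wooden tool stand, 110 mm above the bench. Stand: 66 x 66 mm block on an 88 x 80 mm foot 10 mm thick.
- driver_grip (a point): Middle of the square red handle (25 x 25 mm, 92 mm long) of a flat screwdriver 203 mm long, 0.11 kg; 150 mm above its tip; z points from tip to handle. Blade 18 mm wide along the driver's x, 3.5 mm thick along its y; the handle's flats face x and y. It stands in the stand on its 33 mm black collar, 95 mm above the tip.
- driver_tip (a point): Middle of the end of the driver's blade; axes as driver_grip.
- mat: Black rubber mat 250 x 225 mm, 2 mm thick, on which the rails wait. Origin underside centre.
- tray: Blue open tray for finished rails, 260 (x) x 230 (y) mm outside, 5 mm walls and floor, 20 mm high. Origin underside centre.
- screw_jar: Clear jar of screws with a yellow lid, 62 mm across, 79 mm high, bystander. Origin underside centre.
- tape_measure: Yellow tape measure 36 x 79 x 66 mm, bystander. Origin underside centre.
- sanding_block: Cork sanding block 65 x 112 x 28 mm, bystander. Origin underside centre.
- rail_1_mid (a point): Centre of rail 1: planed wooden rail 220 mm long (its own y), 32 mm wide (x), 40 mm high (z), about 0.19 kg, with one white knock-in glide on top near its +y end. Absent in some runs (two or three rails lie on the mat).
- glide_1_top (a point): Middle of the top of rail 1's glide, a white disc 22 mm across and 6 mm thick on a nail in the middle of the rail's width, 80 mm from the rail's centre along +y (30 mm from the end). The disc stands 8 mm clear of the wood at the start and lies on the wood when home.
- glide_1 (a joint): How far rail 1's glide has been driven in: 0 m as started, 0.008 m home on the wood. Tight: takes about 8 N, does not spring back.
- rail_2_mid (a point): Centre of rail 2: planed wooden rail 220 mm long (its own y), 32 mm wide (x), 40 mm high (z), about 0.19 kg, with one white knock-in glide on top near its +y end. Absent in some runs (two or three rails lie on the mat).
- glide_2_top (a point): Middle of the top of rail 2's glide, a white disc 22 mm across and 6 mm thick on a nail in the middle of the rail's width, 80 mm from the rail's centre along +y (30 mm from the end). The disc stands 8 mm clear of the wood at the start and lies on the wood when home.
- glide_2 (a joint): How far rail 2's glide has been driven in: 0 m as started, 0.008 m home on the wood. Tight: takes about 8 N, does not spring back.
- rail_3_mid (a point): Centre of rail 3: planed wooden rail 220 mm long (its own y), 32 mm wide (x), 40 mm high (z), about 0.19 kg, with one white knock-in glide on top near its +y end. Absent in some runs (two or three rails lie on the mat).
- glide_3_top (a point): Middle of the top of rail 3's glide, a white disc 22 mm across and 6 mm thick on a nail in the middle of the rail's width, 80 mm from the rail's centre along +y (30 mm from the end). The disc stands 8 mm clear of the wood at the start and lies on the wood when home.
- glide_3 (a joint): How far rail 3's glide has been driven in: 0 m as started, 0.008 m home on the wood. Tight: takes about 8 N, does not spring back.
Mind the look-alikes: they are no part of the job. What is shaped like the part that bears stand_mouth but pink is not meant.

How it is judged (in metres and radians):
On the way, in this order (a step that is already met when the one before it is completed fails the run):
1. the cam screw is turned clockwise to its stop (value of joint cam_screw above 1.15 rad), for 0.2 s.
2. the driver stands upright in its stand again (horizontal distance between driver_grip and stand_mouth below 0.02 m and z of driver_tip in the frame of stand_mouth below -0.085 m and angle between driver_grip's own z axis and vertical below 0.15 rad), for 0.2 s.
3. a rail is home in the nest with the plunger pressed down to its stop (value of joint plunger above 0.014 m and ((horizontal distance between rail_1_mid and nest below 0.012 m and value of joint glide_1 above 0.006 m) or (horizontal distance between rail_2_mid and nest below 0.012 m and value of joint glide_2 above 0.006 m) or (horizontal distance between rail_3_mid and nest below 0.012 m and value of joint glide_3 above 0.006 m))), for 0.1 s.
At the end, for the whole second after the job is handed in: Every rail present lies flat in the tray, glide up (centre within 50 mm of the tray's middle lengthways and inside its walls, tilt under 0.1 rad), its glide driven in by more than 6 of 8 mm; the driver stands upright in its stand; the cam screw is still past 1.1 rad; the plunger is up (all of step 2 and value of joint each of glide_1, glide_2, glide_3 above 0.006 m and x of rail_1_mid in the frame of tray between -0.05 and 0.05 m and y of rail_1_mid in the frame of tray between -0.1 and 0.1 m and z of each of rail_1_mid, rail_2_mid, rail_3_mid in the frame of tray below 0.032 m and angle between each of rail_1_mid, rail_2_mid, rail_3_mid's own z axis and vertical below 0.1 rad and x of rail_2_mid in the frame of tray between -0.05 and 0.05 m and y of rail_2_mid in the frame of tray between -0.1 and 0.1 m and x of rail_3_mid in the frame of tray between -0.05 and 0.05 m and y of rail_3_mid in the frame of tray between -0.1 and 0.1 m and value of joint cam_screw above 1.1 rad and value of joint plunger below 0.003 m); the robot touches nothing.
It fails at once if the cam screw is turned other than with the driver's blade at it (velocity of joint cam_screw above 0.15 rad/s and value of joint cam_screw above 0.3 rad and distance between driver_tip and cam_slot above 0.02 m).
It fails at once if a glide is driven anywhere but under the plunger ((value of joint glide_1 above 0.002 m and velocity of joint glide_1 above 0.006 m/s and horizontal distance between glide_1_top and plunger_top above 0.02 m) or (value of joint glide_2 above 0.002 m and velocity of joint glide_2 above 0.006 m/s and horizontal distance between glide_2_top and plunger_top above 0.02 m) or (value of joint glide_3 above 0.002 m and velocity of joint glide_3 above 0.006 m/s and horizontal distance between glide_3_top and plunger_top above 0.02 m)).
It fails at once if the screw jar, the tape measure or the sanding block is pushed away (distance of any of screw_jar, tape_measure, sanding_block from where it was at the start of the episode above 0.04 m).
Of rail_1, rail_2, rail_3 only 2 to 3 are there at a start; the rules pass over those that are not, and their reading is None.
At some moment in a run one of rail_1, rail_2, rail_3 may be knocked a few centimetres aside while the robot is not near it.
It also fails if it takes over 210 s, if anything falls off the work surface, if the arm or the gripper's body presses on something with over 40 N, if the wrist force passes 120 N, or if a joint passes its speed limit or range.

### The arm

A 6-joint arm with a two-finger parallel gripper is mounted at the origin on a cart in front of the work surface, level with it; the furniture and walls round the work are solid. World frame = base frame: x ahead of the robot, y to its left, z up, the work surface at z = 0. Lengths are in m, angles in degrees, forces in N, time in s.
With the tool pointing down it reaches from about 0.375 to 0.9 m from the base axis. Payload 3.1 kg.
Tool frame: the origin (TCP) lies at the very end of the fingers, on their centre line; the grasp point (between the pads) lies bot.grip_point_offset behind it (bot.grip_point_offset is the distance from the TCP to the grasp point, in m); z points along the fingers, y is the line along which they close (so a half turn about z gives the same grasp; the last joint's range is limited). The gripper opens to 87 mm and grips with 3 to 60 N. Pads are 19 mm wide; open, the fingers measure 117 mm over their backs; the gripper's body (75 mm by 190 mm) begins 51 mm behind the grasp point.
Start: joints at [-80.014, 30.224, 82.088, -0, 67.689, -10.227], TCP at [0.216, -0.586, 0.223] pointing down, gripper open.
Joint ranges: [-176.69, 176.69], [-43.24, 126.21], [12.49, 139.97], [-82, 262], [0, 151.66], [-163.58, 163.58]. Speed limits (degrees/s): [159.86, 159.86, 180, 180, 180, 180].

### API

Orientations are given as a 3x3 rotation matrix whose columns are the frame's x, y, z axes.
In Python, from rig import bot, viewer, ticket gives the robot as it stands.
- The arm moves only by the tool servo_tool, never from a script. Its argument "targets" is a list of rows, each an object with "offset": the shift along the tool's x, y, z in m, a list of three; "dr": the turn, a rotation vector about the tool's x, y, z in degrees, a list of three. In form: [{"offset": [x, y, z], "dr": [ax, ay, az]}, ...]. A call has 1 to 20 rows; each row is the pose to reach, as a shift and turn from the pose commanded when the call began, along the tool's axes at that moment; what a row does not reach only later rows make up. A row lasts 1/12 s, in which the tool goes at most 41.7 mm and 7.16 degrees, less where a joint would pass 70% of its speed; a pose out of reach is approached as far as the arm can. A call with a gripper value outside its range is refused whole. "gripper" is the gripper command: -1 is fully open, 1 is shut, values between are in proportion, set as the call begins (left out, the last holds). The fingers move at their own pace and stop on an object; the grip force is fixed at half the most. Time passes only in rows, so rows that repeat a pose let the fingers close. It gives the time, the measured TCP pose, the force, the opening and the grip force at its end, in the units of the state.
- bot.read_state(): the state, without advancing time (a new reading comes with each control period).
- viewer.capture(name): name is "side" or "top"; returns a dict with "color" (420x560x3 uint8, red, green, blue), "camera_matrix" (3x3 intrinsics, pixels), "R" (3x3) and "t" (3): a world point X has camera coordinates R X + t. Camera axes: x right, y down, z forward; pixel columns grow to the right and rows downward; lengths in m; the calibration is good to about 2 mm. A picture is of the moment at which its call begins. There is no depth.
- ticket.hand_in(): hands the job in; it is judged then, once.
The state is a dict: "time_s": time; "joint_positions": joint angles; "qvel": joint speeds; "tau": joint torques, N m; "position": TCP position; "tcp_rot": TCP orientation; "force": force on the tool from outside, world axes, zero at the start; "moment": the same for the moment, N m; "opening": opening from 0.0 (shut) to 1.0 (fully open); "grasp_force": force on a finger pad.
Only numpy, scipy, OpenCV 4.12 (cv2) and the standard library are available. Lean on these libraries where they do the work, as an engineer would, in place of code of your own. Each camera call takes 0.05 s, during which the arm holds its last target. There are 200 camera calls.

## Working session

There is one attempt and no reset: what is moved stays moved. The work goes in short steps, Python scripts to look and compute and a tool call to move; the robot and the scene stay as the last step left them, time stands still between calls to the robot, and variables do not carry over. Pictures are saved under pics/ and viewed, at most 14 in all, crops included, and the job is handed in when it is done.

Besides the shell and the picture viewer there is one more tool, called after ">>>" as name(argument=value, ...), one argument or row to a line, values as JSON. servo_tool: Moves the arm, as the interface text tells. Its arguments: {"type":"object","properties":{"targets":{"type":"array"},"gripper":{"type":"number"}},"required":["targets"]}

```bash
mkdir -p pics; ls; cat > h.py <<'E'
import numpy as np, cv2
from rig import bot, viewer, ticket
def cap(n):
    c=viewer.capture(n); np.savez(f'/tmp/{n}.npz',**c); return c
def save(n,f,crop=None,size=None):
    c=cap(n); im=c['color'][...,::-1].copy()
    if crop: x0,y0,x1,y1=crop; im=im[y0:y1,x0:x1]
    if size: im=cv2.resize(im,size,interpolation=cv2.INTER_CUBIC)
    cv2.imwrite(f'pics/{f}.png',im); return c
def ld(n): return dict(np.load(f'/tmp/{n}.npz'))
def ray(c,u,v,z):
    K=c['camera_matrix'];R=c['R'];t=c['t']
    d=R.T@np.linalg.solve(K,[u,v,1]); o=-R.T@t
    return o+d*(z-o[2])/d[2]
def proj(c,X):
    p=c['camera_matrix']@(c['R']@np.array(X)+c['t']); return p[:2]/p[2]
E
python3 - <<'E'
from h import *
for n in('top','side'):
    c=save(n,n+'0',size=(800,600)); print(c['camera_matrix'],c['R'],-c['R'].T@c['t'])
print(bot.read_state(),bot.grip_point_offset)
E
```

```text
pics
[[420.09897419   0.         279.75843372]
 [  0.         420.09897419 213.24852759]
 [  0.           0.           1.        ]] [[-0.01467537 -0.99979338  0.01406515]
 [-0.98224604  0.01178388 -0.18722677]
 [ 0.18702234 -0.01656305 -0.98221602]] [0.37546188 0.11862476 1.16336978]
[[400.30750107   0.         280.68928548]
 [  0.         400.30750107 208.78863271]
 [  0.           0.           1.        ]] [[-0.81446714 -0.58018314  0.0055505 ]
 [-0.46096376  0.64123692 -0.61345549]
 [ 0.35235734 -0.50219792 -0.78970979]] [0.20465591 0.62398247 0.94239664]
{'time_s': 0.1, 'joint_positions': array([-8.00124144e+01,  3.02741593e+01,  8.21497618e+01, -6.57918920e-04,
        6.76913271e+01, -1.02263108e+01]), 'qvel': array([-0.1252825 , -0.13922923, -0.17293188, -0.06434544,  0.06865115,
       -0.01726771]), 'tau': array([-6.45963632e-05, -4.40985882e+01, -1.77150857e+01,  6.35472802e-02,
        5.34121692e-02, -4.88682485e-05]), 'position': array([ 0.21586898, -0.58581562,  0.22165996]), 'tcp_rot': array([[ 9.38407800e-01,  3.45529552e-01, -3.59319364e-04],
       [ 3.45529565e-01, -9.38405777e-01,  1.97913357e-03],
       [ 3.46661770e-04, -1.98138985e-03, -9.99997977e-01]]), 'force': array([ 0.54447161,  0.15447131, -0.6290114 ]), 'moment': array([0.04339553, 0.00780753, 0.03841303]), 'grasp_force': 0.0, 'opening': 0.9986394669928609} 0.0187
```

View pics/top0.png

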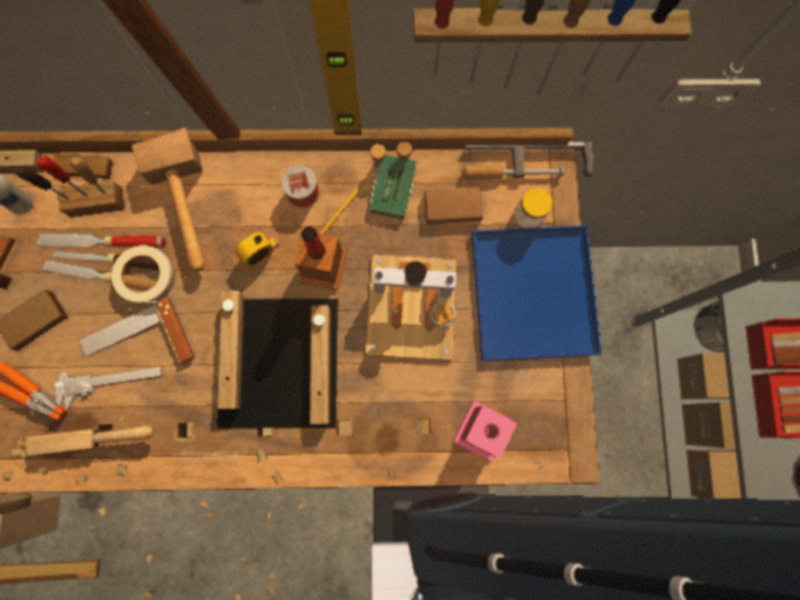

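View pics/side0.png

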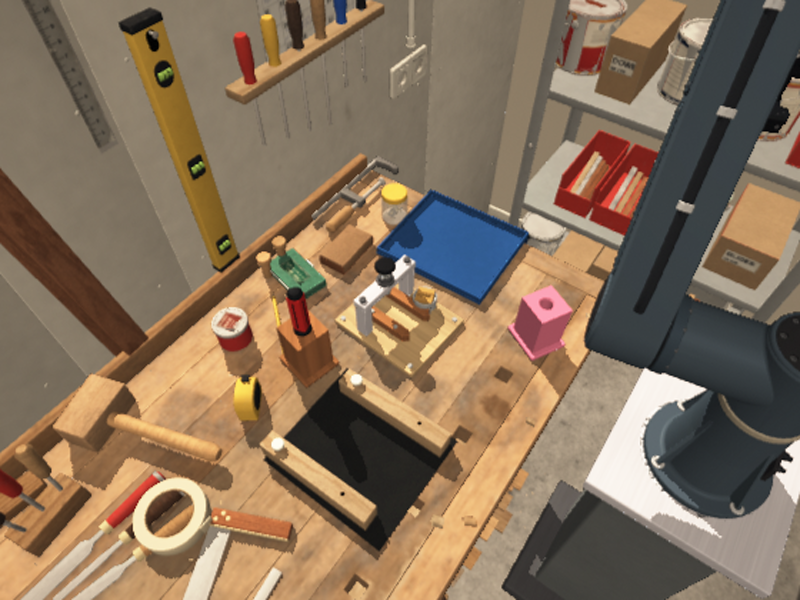

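The top view shows the driver in its brown stand near (320,255) and the jig centred near (412,305), with its bridge on the far side. There are two rails on the mat, glides at (228,306) and (318,320), and the tray at (535,292). I'll enlarge the middle.

```bash
python3 - <<'E'
import cv2
im=cv2.imread('pics/top0.png')
from h import *
c=ld('top');im=c['color'][...,::-1]
cv2.imwrite('pics/t1.png',cv2.resize(im[150:300,145:335],(760,600),interpolation=cv2.INTER_CUBIC))
s=ld('side')['color'][...,::-1]
cv2.imwrite('pics/s1.png',cv2.resize(s[170:390,160:360],(540,594),interpolation=cv2.INTER_CUBIC))
E
```

```text
(no output)
```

View pics/t1.png

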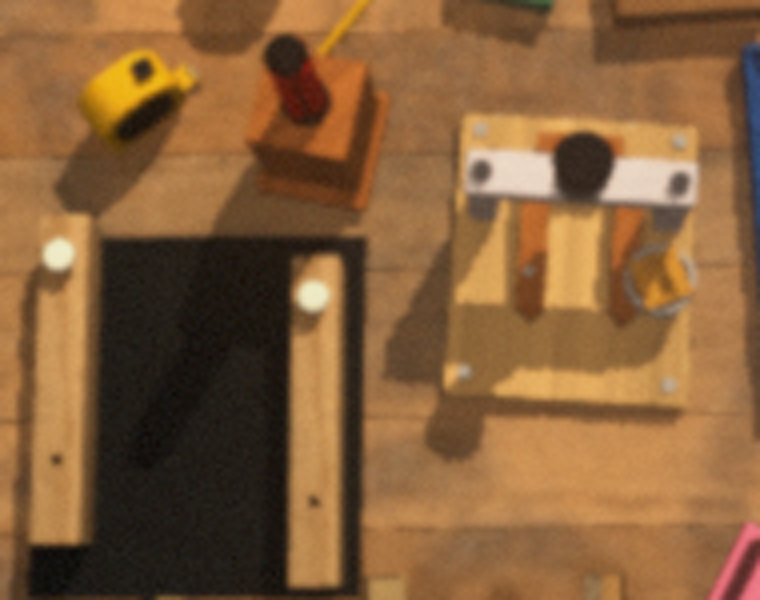

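View pics/s1.png

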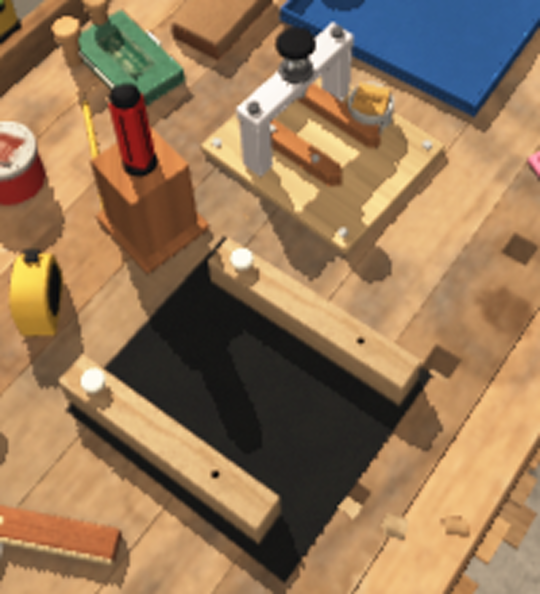

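```bash
cat >> h.py <<'E'
from scipy.optimize import least_squares
T=lambda p:(145+p[0]/4-.375,150+p[1]/4-.375)
S=lambda p:(160+p[0]/2.7-.3,170+p[1]/2.7-.3)
def fit(obs,x0):
    # obs: list (cam, uv, local xyz); pose x,y,yaw
    def f(q):
        c,s=np.cos(q[2]),np.sin(q[2]); r=[]
        for cam,uv,l in obs:
            X=[q[0]+c*l[0]-s*l[1],q[1]+s*l[0]+c*l[1],l[2]]
            r+=list(proj(cam,X)-uv)
        return r
    o=least_squares(f,x0); return o.x,np.round(o.fun.reshape(-1,2),1).tolist()
E
python3 - <<'E'
from h import *
t=ld('top');s=ld('side')
P=lambda p,l:(t,T(p),l); Q=lambda p,l:(s,S(p),l)
print('jig',fit([P((463,113),(.095,.084,.012)),P((697,127),(.095,-.084,.012)),P((687,402),(-.105,-.084,.012)),P((446,390),(-.105,.084,.012)),
 P((583,160),(.03,0,.154)),Q((296,42),(.03,0,.154)),Q((204,145),(.095,.084,.012)),Q((345,245),(-.105,.084,.012)),Q((443,143),(-.105,-.084,.012)),Q((373,98),(-.022,-.059,.049)),P((661,281),(-.022,-.059,.049))],[.5,0,0]))
for nm,g,d in(('L',(58,254),(56,459)),('R',(312,296),(314,501))):
  a=ray(t,*T(g),.056);b=ray(t,*T(d),.042);print(nm,a,b,np.linalg.norm(a[:2]-b[:2]),np.degrees(np.arctan2(*(a-b)[[1,0]])))
for nm,g,d in(('L',(92,379),(214,474)),('R',(241,258),(361,341))):
  a=ray(s,*S(g),.056);b=ray(s,*S(d),.042);print(nm,a,b,np.linalg.norm(a[:2]-b[:2]),np.degrees(np.arctan2(*(a-b)[[1,0]])))
print('drv top',ray(t,*T((288,50)),.218),ray(s,*S((124,94)),.218))
print('stand',[ray(t,*T(p),.11).round(4) for p in((270,56),(370,62),(345,160),(250,142))])
k=lambda u,v:(u*.7,v*.7)
print('tray top',[ray(t,*k(*p),.02).round(4) for p in((473,229),(587,227),(600,354),(481,360))])
print('jar',ray(t,*k(537,200),.079))
E
```

```text
jig (array([ 0.5977478 ,  0.07595418, -0.07106934]), [[-0.1, -0.4], [0.5, -0.4], [0.2, 1.2], [-0.6, 0.7], [0.3, -0.3], [0.0, -1.0], [-1.4, -0.2], [0.8, 1.6], [1.2, 0.2], [-0.5, -0.5], [0.1, -1.1]])
L [0.59051899 0.42239238 0.056     ] [0.45515748 0.42218473 0.042     ] 0.13536167458412326 0.08789362056977294
R [0.55998366 0.25268447 0.056     ] [0.42524624 0.25159083 0.042     ] 0.13474185331314487 0.4650493978346859
L [0.59117769 0.42350285 0.056     ] [0.45701855 0.42297294 0.042     ] 0.13416018493079987 0.22630993503310248
R [0.56044719 0.25417186 0.056     ] [0.42514457 0.25245093 0.042     ] 0.13531356326553085 0.7287135018387392
drv top [0.67902898 0.24865407 0.218     ] [0.67576517 0.25425494 0.218     ]
stand [array([0.7098, 0.2752, 0.11  ]), array([0.705 , 0.2101, 0.11  ]), array([0.6395, 0.2259, 0.11  ]), array([0.6521, 0.2871, 0.11  ])]
tray top [array([ 0.7447, -0.0489,  0.02  ]), array([ 0.7466, -0.2773,  0.02  ]), array([ 0.4922, -0.2837,  0.02  ]), array([ 0.4837, -0.0544,  0.02  ])]
jar [ 0.7821536  -0.16488506  0.079     ]
```

Jig and stand measurements agree across both views (residuals about 1 px). Next I need the driver handle's yaw.

```bash
python3 - <<'E'
from h import *
t=ld('top')['color'][...,::-1];s=ld('side')['color'][...,::-1]
a=cv2.resize(s[195:275,185:245],(400,533),interpolation=cv2.INTER_CUBIC)
b=cv2.resize(t[153:213,203:248],(400,533),interpolation=cv2.INTER_CUBIC)
cv2.imwrite('pics/d.png',cv2.convertScaleAbs(np.hstack([a,b]),alpha=1.5))
E
```

```text
(no output)
```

View pics/d.png

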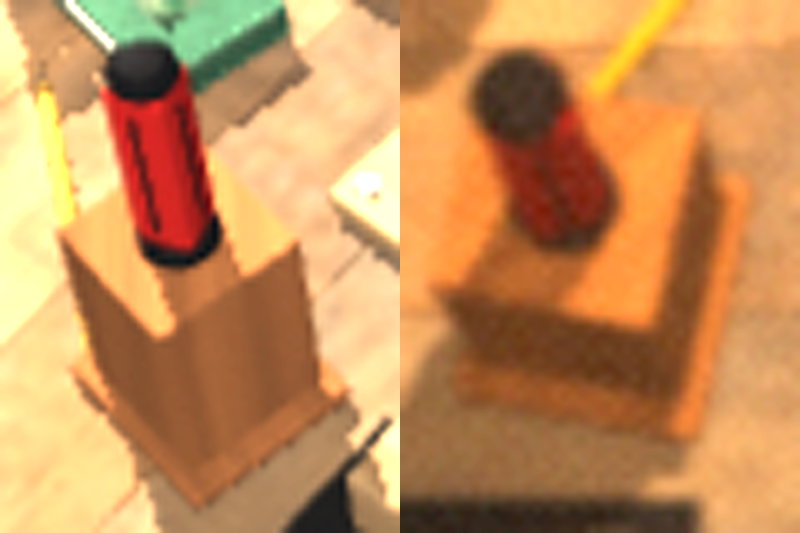

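The grooves in the handle put its flats at about 22° and 112° in world yaw. The gripper's current closing line is -70°, so it nearly matches already.

```bash
cat >> h.py <<'E'
from scipy.spatial.transform import Rotation as Ro
def plan(p,close=None):
    """offset/dr from the measured pose to world p with closing line at yaw 'close' deg, tool down"""
    s=bot.read_state(); R=s['tcp_rot']; 
    if close is None: close=np.degrees(np.arctan2(R[1,1],R[0,1]))
    a=np.radians(close); y=np.array([np.cos(a),np.sin(a),0]); z=np.array([0,0,-1.]); x=np.cross(y,z)
    G=np.c_[x,y,z]; d=R.T@(np.array(p)-s['position']); w=Ro.from_matrix(R.T@G).as_rotvec(degrees=True)
    print('off',d.round(4).tolist(),'dr',w.round(2).tolist(),'rows>',round(max(np.linalg.norm(d)/.0417,np.linalg.norm(w)/7.16),1))
E
python3 - <<'E'
from h import *
plan([.677,.2505,.27],-68)
E
```

```text
off [0.7217, -0.6256, -0.0469] dr [-0.11, -0.02, -1.79] rows> 22.9
```

>>> servo_tool(
  targets=[
    {"offset":[0,0,-0.047],"dr":[0,0,0]},
    {"offset":[0,0,-0.047],"dr":[0,0,0]},
    {"offset":[0.722,-0.626,-0.047],"dr":[0,0,-1.8]},
    {"offset":[0.722,-0.626,-0.047],"dr":[0,0,-1.8]},
    {"offset":[0.722,-0.626,-0.047],"dr":[0,0,-1.8]},
    {"offset":[0.722,-0.626,-0.047],"dr":[0,0,-1.8]},
    {"offset":[0.722,-0.626,-0.047],"dr":[0,0,-1.8]},
    {"offset":[0.722,-0.626,-0.047],"dr":[0,0,-1.8]},
    {"offset":[0.722,-0.626,-0.047],"dr":[0,0,-1.8]},
    {"offset":[0.722,-0.626,-0.047],"dr":[0,0,-1.8]},
    {"offset":[0.722,-0.626,-0.047],"dr":[0,0,-1.8]},
    {"offset":[0.722,-0.626,-0.047],"dr":[0,0,-1.8]},
    {"offset":[0.722,-0.626,-0.047],"dr":[0,0,-1.8]},
    {"offset":[0.722,-0.626,-0.047],"dr":[0,0,-1.8]},
    {"offset":[0.722,-0.626,-0.047],"dr":[0,0,-1.8]},
    {"offset":[0.722,-0.626,-0.047],"dr":[0,0,-1.8]},
    {"offset":[0.722,-0.626,-0.047],"dr":[0,0,-1.8]},
    {"offset":[0.722,-0.626,-0.047],"dr":[0,0,-1.8]},
    {"offset":[0.722,-0.626,-0.047],"dr":[0,0,-1.8]},
    {"offset":[0.722,-0.626,-0.047],"dr":[0,0,-1.8]},
  ],
)

```text
time_s: 1.77
position: [0.5787, 0.0725, 0.2697]
tcp_rot: [[0.927, 0.375, 0.001], [0.375, -0.927, -0.0], [0.001, 0.0, -1.0]]
force: [0.9, -0.9, -0.2]
opening: 1.0
grasp_force: 0.0
```

```bash
python3 - <<'E'
from h import *
plan([.677,.2505,.27],-68)
E
```

```text
off [0.1578, -0.1281, -0.0003] dr [0.03, -0.04, 0.03] rows> 4.9
```

>>> servo_tool(
  targets=[
    {"offset":[0.13,-0.105,0],"dr":[0,0,0]},
    {"offset":[0.13,-0.105,0],"dr":[0,0,0]},
    {"offset":[0.13,-0.105,0],"dr":[0,0,0]},
    {"offset":[0.13,-0.105,0],"dr":[0,0,0]},
    {"offset":[0.13,-0.105,0],"dr":[0,0,0]},
    {"offset":[0.13,-0.105,0],"dr":[0,0,0]},
    {"offset":[0.13,-0.105,0],"dr":[0,0,0]},
  ],
)

```text
time_s: 2.35
position: [0.6585, 0.2162, 0.2689]
tcp_rot: [[0.927, 0.375, -0.001], [0.375, -0.927, -0.001], [-0.002, 0.0, -1.0]]
force: [-0.4, -0.9, -0.6]
opening: 1.002
grasp_force: 0.0
```

```bash
python3 - <<'E'
from h import *
plan([.677,.2505,.27],-68); plan([.677,.2505,.155],-68)
E
```

```text
off [0.03, -0.0249, -0.0012] dr [0.02, 0.09, 0.05] rows> 0.9
off [0.0302, -0.0249, 0.1138] dr [0.02, 0.09, 0.05] rows> 2.9
```

>>> servo_tool(
  targets=[
    {"offset":[0.03,-0.025,0],"dr":[0,0,0]},
    {"offset":[0.03,-0.025,0],"dr":[0,0,0]},
    {"offset":[0.03,-0.025,0.03],"dr":[0,0,0]},
    {"offset":[0.03,-0.025,0.06],"dr":[0,0,0]},
    {"offset":[0.03,-0.025,0.09],"dr":[0,0,0]},
    {"offset":[0.03,-0.025,0.113],"dr":[0,0,0]},
    {"offset":[0.03,-0.025,0.113],"dr":[0,0,0]},
    {"offset":[0.03,-0.025,0.113],"dr":[0,0,0]},
  ],
)

```text
time_s: 3.02
position: [0.6766, 0.2491, 0.1556]
tcp_rot: [[0.928, 0.373, -0.003], [0.373, -0.928, -0.001], [-0.003, -0.0, -1.0]]
force: [-0.3, -0.1, 0.0]
opening: 1.0
grasp_force: 0.0
```

>>> servo_tool(
  gripper=1,
  targets=[
    {"offset":[0,0,0],"dr":[0,0,0]},
    {"offset":[0,0,0],"dr":[0,0,0]},
    {"offset":[0,0,0],"dr":[0,0,0]},
    {"offset":[0,0,0],"dr":[0,0,0]},
    {"offset":[0,0,0],"dr":[0,0,0]},
    {"offset":[0,0,0],"dr":[0,0,0]},
    {"offset":[0,0,0],"dr":[0,0,0]},
    {"offset":[0,0,0],"dr":[0,0,0]},
  ],
)

```text
time_s: 3.68
position: [0.6776, 0.251, 0.1566]
tcp_rot: [[0.927, 0.375, 0.0], [0.375, -0.927, 0.0], [0.0, -0.0, -1.0]]
force: [-0.0, -0.4, -0.6]
opening: 0.481
grasp_force: 0.0
```

>>> servo_tool(
  targets=[
    {"offset":[0,0,0],"dr":[0,0,0]},
    {"offset":[0,0,0],"dr":[0,0,0]},
    {"offset":[0,0,0],"dr":[0,0,0]},
    {"offset":[0,0,0],"dr":[0,0,0]},
    {"offset":[0,0,0],"dr":[0,0,0]},
    {"offset":[0,0,0],"dr":[0,0,0]},
    {"offset":[0,0,0],"dr":[0,0,0]},
    {"offset":[0,0,0],"dr":[0,0,0]},
  ],
)

```text
time_s: 4.35
position: [0.6775, 0.2509, 0.1564]
tcp_rot: [[0.927, 0.375, -0.0], [0.375, -0.927, 0.0], [-0.0, -0.0, -1.0]]
force: [-0.6, 0.2, -1.1]
opening: 0.299
grasp_force: 28.7
```

Gripped at an opening of about 26 mm, which matches the 25 mm flats. Lift, then move over toward the cam.

>>> servo_tool(
  targets=[
    {"offset":[0,0,-0.03],"dr":[0,0,0]},
    {"offset":[0,0,-0.06],"dr":[0,0,0]},
    {"offset":[0,0,-0.09],"dr":[0,0,0]},
    {"offset":[0,0,-0.12],"dr":[0,0,0]},
    {"offset":[0,0,-0.14],"dr":[0,0,0]},
    {"offset":[0,0,-0.14],"dr":[0,0,0]},
    {"offset":[0,0,-0.14],"dr":[0,0,0]},
  ],
)

```text
time_s: 4.93
position: [0.678, 0.2509, 0.2978]
tcp_rot: [[0.927, 0.375, 0.003], [0.375, -0.927, 0.0], [0.003, 0.001, -1.0]]
force: [0.9, 0.0, -0.8]
opening: 0.287
grasp_force: 30.0
```

```bash
python3 - <<'E'
from h import *
plan([.5716,.0187,.26],-68)
E
```

```text
off [-0.1858, 0.1754, 0.0374] dr [0.03, -0.15, 0.01] rows> 6.2
```

>>> servo_tool(
  targets=[
    {"offset":[-0.03,0.025,-0.025],"dr":[0,0,0]},
    {"offset":[-0.06,0.055,-0.025],"dr":[0,0,0]},
    {"offset":[-0.09,0.085,-0.025],"dr":[0,0,0]},
    {"offset":[-0.12,0.115,-0.025],"dr":[0,0,0]},
    {"offset":[-0.15,0.145,-0.025],"dr":[0,0,0]},
    {"offset":[-0.186,0.175,-0.025],"dr":[0,0,0]},
    {"offset":[-0.186,0.175,0.01],"dr":[0,0,0]},
    {"offset":[-0.186,0.175,0.037],"dr":[0,0,0]},
    {"offset":[-0.186,0.175,0.037],"dr":[0,0,0]},
    {"offset":[-0.186,0.175,0.037],"dr":[0,0,0]},
    {"offset":[-0.186,0.175,0.037],"dr":[0,0,0]},
  ],
)

```text
time_s: 5.85
position: [0.5712, 0.0193, 0.2595]
tcp_rot: [[0.927, 0.375, -0.0], [0.375, -0.927, 0.0], [-0.0, -0.0, -1.0]]
force: [-0.0, -0.0, -0.6]
opening: 0.288
grasp_force: 30.0
```

```bash
python3 - <<'E'
from h import *
c=cap('side'); p=proj(c,[.5716,.0187,.1]); print(p)
u,v=map(int,p); u0,v0=u-50,v-50
im=c['color'][v0:v0+100,u0:u0+100,::-1]; print(u0,v0)
cv2.imwrite('pics/blade.png',cv2.convertScaleAbs(cv2.resize(im,(600,600),interpolation=cv2.INTER_CUBIC),alpha=1.3))
print(proj(c,[.5716,.0187,.049]),proj(c,[.5716,.0187,.26-.1414]))
E
```

```text
[298.04786016 194.02846835]
248 144
[297.33443926 205.54821139] [298.32124383 189.61409015]
```

View pics/blade.png

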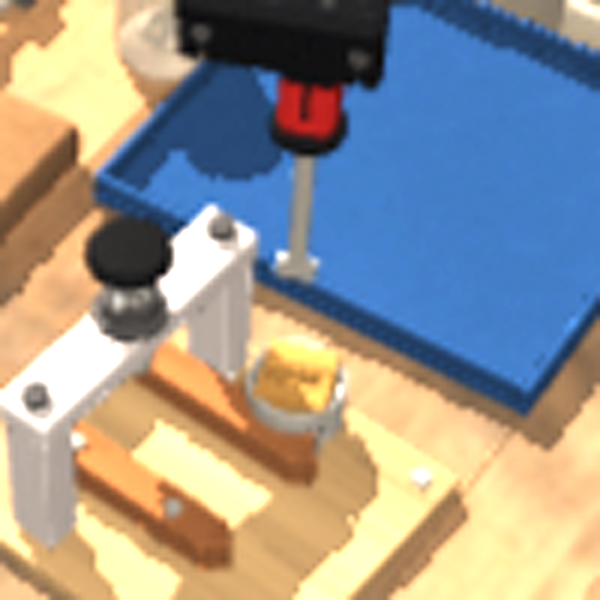

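The blade's flat faces the side camera, so its width lies along tool x (22°). I'll enlarge the slot from both views.

```bash
python3 - <<'E'
from h import *
s=ld('side')['color'][...,::-1];t=ld('top')['color'][...,::-1]
a=cv2.resize(s[184:220,284:312],(392,504),interpolation=cv2.INTER_CUBIC)
b=cv2.resize(t[202:238,296:324],(392,504),interpolation=cv2.INTER_CUBIC)
cv2.imwrite('pics/slot.png',cv2.convertScaleAbs(np.hstack([a,b]),alpha=1.1))
for n in('side','top'):
  c=ld(n); print(n,proj(c,[.5716,.0187,.049]))
E
```

```text
side [297.33443926 205.54821139]
top [309.92543657 218.73907163]
```

View pics/slot.png

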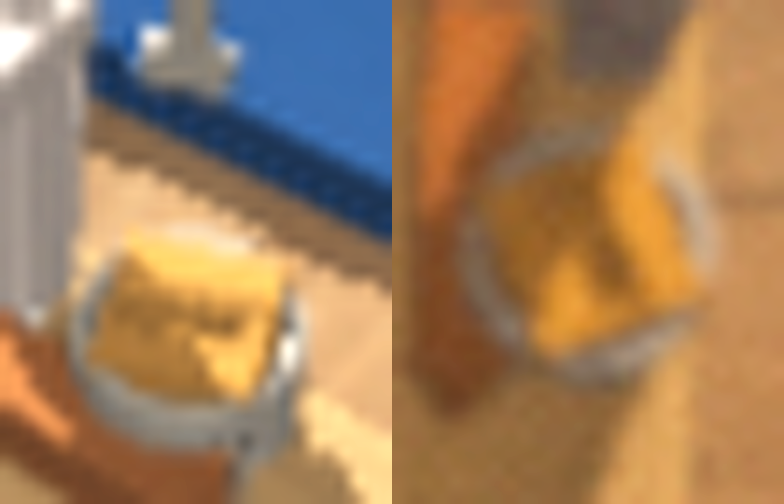

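```bash
python3 - <<'E'
from h import *
s=ld('side');t=ld('top')
print('slot',ray(s,297.1,206.3,.049),ray(t,309.7,219.3,.049))
p=bot.read_state()['position'];print(p)
z=p[2]-.1414; print('tip',ray(s,296.6,189.4,z))
# joint fit with slot corners emphasised
r=fit([(s,(297.1,206.3),(0,0,.049)),(t,(309.7,219.3),(0,0,.049))],[.57,.02,0]); print(r)
E
```

```text
slot [0.57061839 0.02134583 0.049     ] [0.57007216 0.01935163 0.049     ]
[0.57187055 0.01935187 0.26033053]
tip [0.57566245 0.0210327  0.11893053]
(array([0.57041656, 0.02015248, 0.        ]), [[0.3, -0.2], [-0.3, -0.1]])
```

```bash
python3 - <<'E'
from h import *
plan([.567,.0182,.197],-56.8)
E
```

```text
off [-0.005, -0.0008, 0.0633] dr [0.06, -0.09, -11.13] rows> 1.6
```

>>> servo_tool(
  targets=[
    {"offset":[-0.005,-0.001,0.02],"dr":[0,0,-5.5]},
    {"offset":[-0.005,-0.001,0.04],"dr":[0,0,-11.2]},
    {"offset":[-0.005,-0.001,0.058],"dr":[0,0,-11.2]},
    {"offset":[-0.005,-0.001,0.063],"dr":[0,0,-11.2]},
    {"offset":[-0.005,-0.001,0.063],"dr":[0,0,-11.2]},
    {"offset":[-0.005,-0.001,0.063],"dr":[0,0,-11.2]},
    {"offset":[-0.005,-0.001,0.063],"dr":[0,0,-11.2]},
  ],
)

```text
time_s: 6.48
position: [0.5672, 0.0181, 0.1982]
tcp_rot: [[0.836, 0.548, 0.004], [0.548, -0.836, -0.001], [0.003, 0.002, -1.0]]
force: [0.2, 0.4, -0.3]
opening: 0.288
grasp_force: 30.0
```

>>> servo_tool(
  targets=[
    {"offset":[0,0,0.003],"dr":[0,0,0]},
    {"offset":[0,0,0.006],"dr":[0,0,0]},
    {"offset":[0,0,0.009],"dr":[0,0,0]},
    {"offset":[0,0,0.009],"dr":[0,0,0]},
  ],
)

```text
time_s: 6.82
position: [0.5663, 0.0175, 0.1874]
tcp_rot: [[0.837, 0.548, 0.001], [0.548, -0.837, -0.001], [0.001, 0.002, -1.0]]
force: [1.1, -1.6, -2.4]
opening: 0.29
grasp_force: 30.0
```

>>> servo_tool(
  targets=[
    {"offset":[0,0,0.003],"dr":[0,0,0]},
    {"offset":[0,0,0.005],"dr":[0,0,0]},
    {"offset":[0,0,0.007],"dr":[0,0,0]},
    {"offset":[0,0,0.007],"dr":[0,0,0]},
  ],
)

```text
time_s: 7.15
position: [0.5663, 0.0175, 0.1805]
tcp_rot: [[0.837, 0.548, 0.001], [0.548, -0.837, -0.001], [0.001, 0.001, -1.0]]
force: [2.2, -1.7, -1.2]
opening: 0.283
grasp_force: 30.0
```

>>> servo_tool(
  targets=[
    {"offset":[0,-0.0004,0],"dr":[0,0,5]},
    {"offset":[0.0001,-0.0007,0],"dr":[0,0,10]},
    {"offset":[0.0002,-0.0011,0],"dr":[0,0,15]},
    {"offset":[0.0003,-0.0014,0],"dr":[0,0,20]},
    {"offset":[0.0004,-0.0018,0],"dr":[0,0,25]},
    {"offset":[0.0006,-0.0021,0],"dr":[0,0,30]},
    {"offset":[0.0008,-0.0024,0],"dr":[0,0,35]},
    {"offset":[0.001,-0.0027,0],"dr":[0,0,40]},
    {"offset":[0.0012,-0.003,0],"dr":[0,0,45]},
    {"offset":[0.0015,-0.0032,0],"dr":[0,0,50]},
    {"offset":[0.0018,-0.0034,0],"dr":[0,0,55]},
    {"offset":[0.0021,-0.0036,0],"dr":[0,0,60]},
    {"offset":[0.0024,-0.0038,0],"dr":[0,0,65]},
    {"offset":[0.0028,-0.0039,0],"dr":[0,0,70]},
    {"offset":[0.0031,-0.004,0],"dr":[0,0,75]},
    {"offset":[0.0035,-0.0041,0],"dr":[0,0,78]},
    {"offset":[0.0035,-0.0041,0],"dr":[0,0,78]},
  ],
)

```text
time_s: 8.57
position: [0.5663, 0.0238, 0.1802]
tcp_rot: [[0.709, -0.705, -0.0], [-0.705, -0.709, 0.001], [-0.001, -0.0, -1.0]]
force: [1.8, 0.1, -1.1]
opening: 0.283
grasp_force: 30.0
```

```bash
python3 -c "
from h import *
s=bot.read_state();print(s['moment'],s['force'],s['tau'][5],np.degrees(np.arctan2(s['tcp_rot'][1,1],s['tcp_rot'][0,1])))"
```

```text
[ 0.10609065 -0.29149098  0.01067103] [ 1.79562604  0.13485882 -1.09152262] 0.382859380915761 -134.83508752187794
```

>>> servo_tool(
  targets=[
    {"offset":[0,0,0],"dr":[0,0,3]},
    {"offset":[0,0,0],"dr":[0,0,6]},
    {"offset":[0,0,0],"dr":[0,0,9]},
    {"offset":[0,0,0],"dr":[0,0,9]},
  ],
)

```text
time_s: 8.9
position: [0.5667, 0.0242, 0.1803]
tcp_rot: [[0.591, -0.807, 0.001], [-0.807, -0.591, 0.002], [-0.001, -0.002, -1.0]]
force: [2.5, 1.6, -2.2]
opening: 0.289
grasp_force: 30.0
```

```bash
python3 -c "
from h import *
s=bot.read_state();print(s['moment'],s['force'],s['tau'][5],np.degrees(np.arctan2(s['tcp_rot'][1,1],s['tcp_rot'][0,1])))"
```

```text
[ 0.61711531 -0.68449371  0.0829719 ] [ 2.4736018   1.64993612 -2.2000848 ] 0.37131624296307564 -143.78975478962045
```

>>> servo_tool(
  targets=[
    {"offset":[0,0,0],"dr":[0,0,3]},
    {"offset":[0,0,0],"dr":[0,0,6]},
    {"offset":[0,0,0],"dr":[0,0,8]},
    {"offset":[0,0,0],"dr":[0,0,8]},
  ],
)

```text
time_s: 9.23
position: [0.567, 0.0244, 0.1803]
tcp_rot: [[0.475, -0.88, 0.001], [-0.88, -0.475, 0.002], [-0.001, -0.002, -1.0]]
force: [3.0, 3.5, -2.6]
opening: 0.289
grasp_force: 30.1
```

```bash
python3 -c "
from h import *
s=bot.read_state();print(s['moment'],s['force'],s['tau'][5],np.degrees(np.arctan2(s['tcp_rot'][1,1],s['tcp_rot'][0,1])))"
```

```text
[ 1.09372374 -0.8909602   0.60116416] [ 3.02422497  3.47668851 -2.62012768] 0.8150635287165642 -151.61522610408866
```

The moment rose to 0.6 N·m, so the screw is at its stop. Back the blade off and lift.

>>> servo_tool(
  targets=[
    {"offset":[0,0,0],"dr":[0,0,-5]},
    {"offset":[0,0,0],"dr":[0,0,-8]},
    {"offset":[0,0,0],"dr":[0,0,-8]},
    {"offset":[0,0,-0.02],"dr":[0,0,-8]},
    {"offset":[0,0,-0.05],"dr":[0,0,-8]},
    {"offset":[0,0,-0.09],"dr":[0,0,-8]},
    {"offset":[0,0,-0.13],"dr":[0,0,-8]},
    {"offset":[0,0,-0.142],"dr":[0,0,-8]},
    {"offset":[0,0,-0.142],"dr":[0,0,-8]},
    {"offset":[0,0,-0.142],"dr":[0,0,-8]},
  ],
)

```text
time_s: 10.07
position: [0.5653, 0.023, 0.3225]
tcp_rot: [[0.591, -0.807, -0.001], [-0.807, -0.591, -0.001], [-0.0, 0.002, -1.0]]
force: [-0.3, -0.2, -1.7]
opening: 0.285
grasp_force: 30.0
```

```bash
python3 - <<'E'
from h import *
c=cap('side')
p=bot.read_state()['position']; R=bot.read_state()['tcp_rot']
for z,nm in((.1414,'tip'),): print(nm,proj(c,p+R@np.array([.0042,0,z])))
s=c['color'][...,::-1]
print(p)
b=cv2.resize(s[150:222,250:346],(800,600),interpolation=cv2.INTER_CUBIC)
cv2.imwrite('pics/slot2.png',b)
E
```

```text
tip [300.68776307 175.38452832]
[0.56459852 0.02321313 0.32099353]
```

View pics/slot2.png

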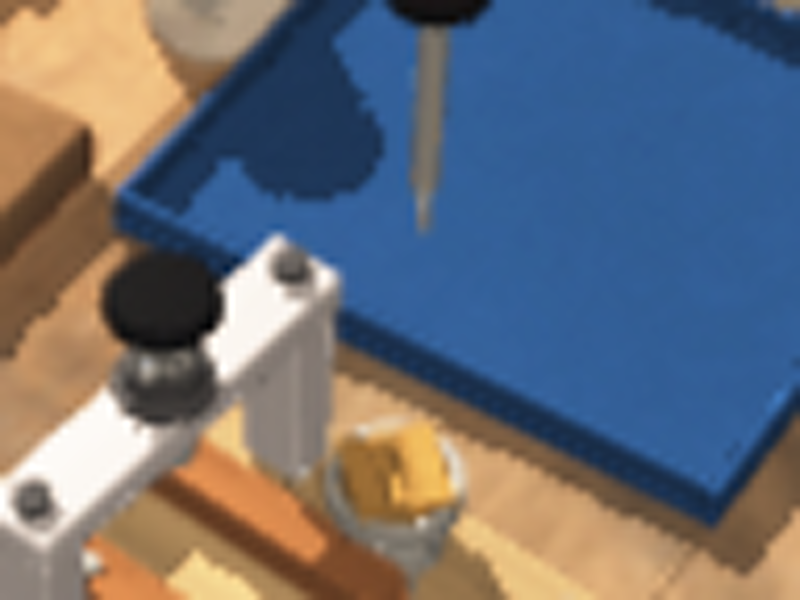

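```bash
python3 - <<'E'
from h import *
t=ld('top');s=ld('side')
a=.033
D=lambda x,y:(203+(x-400)/8.889-.44,153+y/8.889-.44); E=lambda x,y:(185+x/6.667-.42,195+y/6.667-.42)
obs=[(t,D(703,105),(a,-a,.11)),(t,D(655,328),(-a,-a,.11)),(t,D(440,288),(-a,a,.11)),(s,E(60,230),(a,a,.11)),(s,E(163,338),(-a,a,.11)),(s,E(302,240),(-a,-a,.11))]
print(fit(obs,[.677,.25,-.15]))
# driver tilt: pivot grip, tip & collar
c=s;st=bot.read_state();p=st['position'];R=st['tcp_rot']
from scipy.optimize import least_squares
tip=(300.4,177.8);col=(302.4,152.2)
def f(q,o=False):
    sl,tx,ty=q; ax=np.array([np.sin(tx),np.sin(ty),1]);
    g=np.array([.0042,0,-.0187])  # grip pt in tool
    r=np.r_[proj(c,p+R@(g+ax*(.1601+sl)))-tip, proj(c,p+R@(g+ax*(.0651+sl)))-col]; return r
print([f([0,0,0]).round(1),f([.004,0,0]).round(1),f([0,-.06,0]).round(1)])
print(least_squares(f,[0,0,0]).x)
plan([.677,.25,.33],-38.4)
E
```

```text
(array([ 0.6791775 ,  0.25045564, -0.19324816]), [[-0.2, 0.7], [0.2, -0.2], [-0.7, -0.2], [-0.3, -0.0], [0.2, -0.2], [0.3, -0.6]])
[array([ 0.3, -2.4, -0.1, -3.8]), array([ 0.2, -1.4, -0.1, -2.6]), array([ 0.5,  0.3,  0. , -2.7])]
[0.0148885  0.02941581 0.00272125]
off [-0.1166, -0.2246, -0.0095] dr [0.0, 0.3, -105.4] rows> 14.7
```

>>> servo_tool(
  targets=[
    {"offset":[-0.015,-0.03,-0.02],"dr":[0,0,-7]},
    {"offset":[-0.03,-0.055,-0.02],"dr":[0,0,-14]},
    {"offset":[-0.04,-0.08,-0.02],"dr":[0,0,-21]},
    {"offset":[-0.055,-0.11,-0.02],"dr":[0,0,-28]},
    {"offset":[-0.07,-0.135,-0.02],"dr":[0,0,-35]},
    {"offset":[-0.085,-0.165,-0.02],"dr":[0,0,-42]},
    {"offset":[-0.1,-0.19,-0.02],"dr":[0,0,-49]},
    {"offset":[-0.117,-0.225,-0.02],"dr":[0,0,-56]},
    {"offset":[-0.117,-0.225,-0.02],"dr":[0,0,-63]},
    {"offset":[-0.117,-0.225,-0.02],"dr":[0,0,-70]},
    {"offset":[-0.117,-0.225,-0.02],"dr":[0,0,-77]},
    {"offset":[-0.117,-0.225,-0.02],"dr":[0,0,-84]},
    {"offset":[-0.117,-0.225,-0.02],"dr":[0,0,-91]},
    {"offset":[-0.117,-0.225,-0.02],"dr":[0,0,-98]},
    {"offset":[-0.117,-0.225,-0.01],"dr":[0,0,-105.4]},
    {"offset":[-0.117,-0.225,0.015],"dr":[0,0,-105.4]},
    {"offset":[-0.117,-0.225,0.03],"dr":[0,0,-105.4]},
    {"offset":[-0.117,-0.225,0.03],"dr":[0,0,-105.4]},
    {"offset":[-0.117,-0.225,0.03],"dr":[0,0,-105.4]},
    {"offset":[-0.117,-0.225,0.03],"dr":[0,0,-105.4]},
  ],
)

```text
time_s: 11.78
position: [0.6788, 0.2505, 0.2917]
tcp_rot: [[0.621, 0.784, -0.002], [0.784, -0.621, -0.0], [-0.001, -0.001, -1.0]]
force: [0.1, 0.1, 0.1]
opening: 0.286
grasp_force: 30.0
```

```bash
python3 - <<'E'
from h import *
c=cap('side')
st=bot.read_state();p=st['position'];R=st['tcp_rot'];print(p)
for z in(.1414,.0464): print(proj(c,p+R@np.array([.0042,0,z])))
print(proj(c,[.679,.2505,.11]))
s=c['color'][...,::-1]
cv2.imwrite('pics/st2.png',cv2.convertScaleAbs(cv2.resize(s[160:260,160:280],(720,600),interpolation=cv2.INTER_CUBIC),alpha=1.4))
E
```

```text
[0.679211   0.25062169 0.29287304]
[207.725001   220.20343786]
[201.91529174 195.34233527]
[211.75862173 229.55137245]
```

View pics/st2.png

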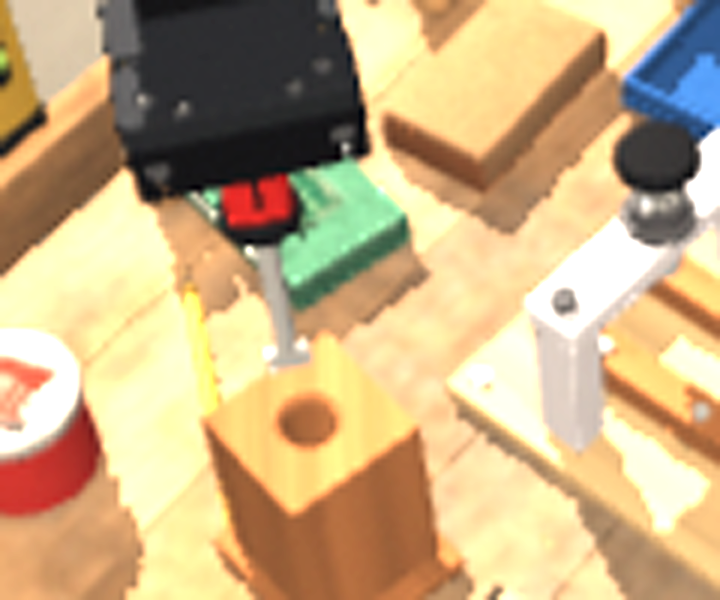

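```bash
python3 - <<'E'
from h import *
c=ld('side');print([ray(c,207.6,218.75,z).round(4) for z in(.148,.151,.155)],ray(c,211.1,229.6,.11))
c=save('top','tx'); st=bot.read_state();p=st['position'];R=st['tcp_rot'];print(p,proj(c,p+R@np.array([.0042,0,.1414])))
E
```

```text
[array([0.6872, 0.2491, 0.148 ]), array([0.6854, 0.2506, 0.151 ]), array([0.683 , 0.2524, 0.155 ])] [0.68025114 0.25158278 0.11      ]
[0.67941134 0.25070419 0.29348738] [218.0090177 169.0108435]
```

>>> servo_tool(
  targets=[
    {"offset":[-0.0035,-0.002,0.01],"dr":[0,0,0]},
    {"offset":[-0.0035,-0.002,0.025],"dr":[0,0,0]},
    {"offset":[-0.0035,-0.002,0.036],"dr":[0,0,0]},
    {"offset":[-0.0035,-0.002,0.04],"dr":[0,0,0]},
    {"offset":[-0.0035,-0.002,0.044],"dr":[0,0,0]},
    {"offset":[-0.0035,-0.002,0.048],"dr":[0,0,0]},
    {"offset":[-0.0035,-0.002,0.048],"dr":[0,0,0]},
  ],
)

```text
time_s: 12.47
position: [0.6751, 0.2491, 0.2441]
tcp_rot: [[0.621, 0.784, -0.0], [0.784, -0.621, -0.0], [-0.0, -0.0, -1.0]]
force: [-0.4, 0.4, -0.8]
opening: 0.288
grasp_force: 30.0
```

>>> servo_tool(
  targets=[
    {"offset":[0,0,0.01],"dr":[0,0,0]},
    {"offset":[0,0,0.02],"dr":[0,0,0]},
    {"offset":[0,0,0.03],"dr":[0,0,0]},
    {"offset":[0,0,0.04],"dr":[0,0,0]},
    {"offset":[0,0,0.05],"dr":[0,0,0]},
    {"offset":[0,0,0.05],"dr":[0,0,0]},
  ],
)

```text
time_s: 12.97
position: [0.6739, 0.2488, 0.1911]
tcp_rot: [[0.621, 0.784, -0.004], [0.784, -0.621, -0.001], [-0.003, -0.003, -1.0]]
force: [0.2, 0.6, -0.5]
opening: 0.284
grasp_force: 30.0
```

>>> servo_tool(
  targets=[
    {"offset":[0,0,0.01],"dr":[0,0,0]},
    {"offset":[0,0,0.02],"dr":[0,0,0]},
    {"offset":[0,0,0.027],"dr":[0,0,0]},
    {"offset":[0,0,0.031],"dr":[0,0,0]},
    {"offset":[0,0,0.034],"dr":[0,0,0]},
    {"offset":[0,0,0.034],"dr":[0,0,0]},
  ],
)

```text
time_s: 13.47
position: [0.6747, 0.2491, 0.1596]
tcp_rot: [[0.621, 0.784, -0.001], [0.784, -0.621, -0.0], [-0.001, -0.001, -1.0]]
force: [-0.2, -0.7, -0.4]
opening: 0.288
grasp_force: 30.0
```

Nothing has made contact yet and it is about 3 mm from seated. Open and retreat upward.

>>> servo_tool(
  targets=[
    {"offset":[0,0,0.003],"dr":[0,0,0]},
    {"offset":[0,0,0.003],"dr":[0,0,0]},
  ],
)

```text
time_s: 13.63
position: [0.6752, 0.2492, 0.1575]
tcp_rot: [[0.621, 0.784, 0.0], [0.784, -0.621, 0.0], [0.0, 0.0, -1.0]]
force: [-0.7, 0.3, -1.7]
opening: 0.286
grasp_force: 30.0
```

>>> servo_tool(
  gripper=-1,
  targets=[
    {"offset":[0,0,0],"dr":[0,0,0]},
    {"offset":[0,0,0],"dr":[0,0,0]},
    {"offset":[0,0,0],"dr":[0,0,0]},
    {"offset":[0,0,0],"dr":[0,0,0]},
    {"offset":[0,0,0],"dr":[0,0,0]},
    {"offset":[0,0,0],"dr":[0,0,0]},
    {"offset":[0,0,0],"dr":[0,0,0]},
    {"offset":[0,0,0],"dr":[0,0,0]},
    {"offset":[0,0,0],"dr":[0,0,0]},
    {"offset":[0,0,0],"dr":[0,0,0]},
    {"offset":[0,0,-0.02],"dr":[0,0,0]},
    {"offset":[0,0,-0.05],"dr":[0,0,0]},
    {"offset":[0,0,-0.08],"dr":[0,0,0]},
    {"offset":[0,0,-0.11],"dr":[0,0,0]},
    {"offset":[0,0,-0.11],"dr":[0,0,0]},
    {"offset":[0,0,-0.11],"dr":[0,0,0]},
  ],
)

```text
time_s: 14.97
position: [0.6764, 0.2495, 0.2706]
tcp_rot: [[0.621, 0.784, 0.006], [0.784, -0.621, 0.001], [0.005, 0.004, -1.0]]
force: [-0.4, 0.2, -0.7]
opening: 1.0
grasp_force: 0.0
```

```bash
cat >> h.py <<'E'
def glides(n,c,z=.056):
    hsv=cv2.cvtColor(c['color'],cv2.COLOR_RGB2HSV)
    m=((hsv[...,2]>200)&(hsv[...,1]<60)).astype(np.uint8)
    k,l,st,ce=cv2.connectedComponentsWithStats(m)
    for i in range(1,k):
        X=ray(c,*ce[i],z)
        if 20<st[i,4]<120 and .3<X[0]<.8 and -.3<X[1]<.5: print(n,ce[i].round(1),st[i,4],X.round(4))
E
python3 - <<'E'
from h import *
for n in('top','side'):
    c=save(n,n+'5'); glides(n,c)
plan([.45,.2525,.27],-89.4)
a=ld('top')['color'][...,::-1][130:310,140:380]; b=ld('side')['color'][...,::-1][170:380,140:420]
cv2.imwrite('pics/c5.png',np.hstack([cv2.resize(a,(400,300)),cv2.resize(b,(400,300))]))
E
```

```text
top [159.2 213.1] 36 [0.5907 0.4222 0.056 ]
side [349.4 146.8] 34 [ 0.5676 -0.2717  0.056 ]
side [280.7 186.7] 115 [ 0.6475 -0.0064  0.056 ]
side [249.1 265.2] 52 [0.5604 0.2538 0.056 ]
side [193.9 310.1] 67 [0.5909 0.4234 0.056 ]
off [-0.1365, -0.178, -0.003] dr [-0.03, 0.12, 51.01] rows> 7.1
```

View pics/c5.png

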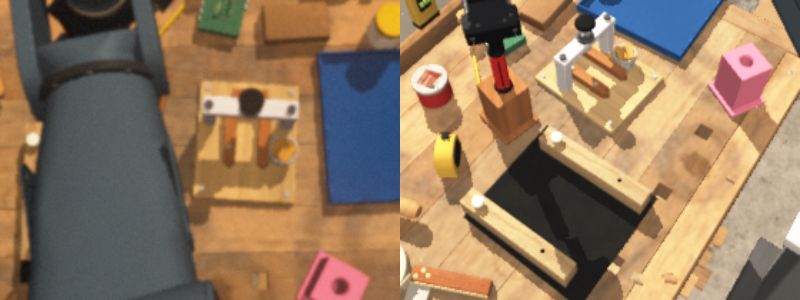

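The driver stands upright in its stand and the rails haven't moved. Go to the right rail.

>>> servo_tool(
  targets=[
    {"offset":[-0.0195,-0.0255,-0.003],"dr":[0,0,7]},
    {"offset":[-0.039,-0.051,-0.003],"dr":[0,0,14]},
    {"offset":[-0.0585,-0.0765,-0.003],"dr":[0,0,21]},
    {"offset":[-0.078,-0.102,-0.003],"dr":[0,0,28]},
    {"offset":[-0.0975,-0.127,-0.003],"dr":[0,0,35]},
    {"offset":[-0.117,-0.153,-0.003],"dr":[0,0,42]},
    {"offset":[-0.1365,-0.178,-0.003],"dr":[0,0,49]},
    {"offset":[-0.1365,-0.178,0.03],"dr":[0,0,51]},
    {"offset":[-0.1365,-0.178,0.07],"dr":[0,0,51]},
    {"offset":[-0.1365,-0.178,0.11],"dr":[0,0,51]},
    {"offset":[-0.1365,-0.178,0.15],"dr":[0,0,51]},
    {"offset":[-0.1365,-0.178,0.15],"dr":[0,0,51]},
    {"offset":[-0.1365,-0.178,0.15],"dr":[0,0,51]},
    {"offset":[-0.1365,-0.178,0.15],"dr":[0,0,51]},
    {"offset":[-0.1365,-0.178,0.15],"dr":[0,0,51]},
  ],
)

```text
time_s: 16.32
position: [0.4526, 0.2532, 0.1199]
tcp_rot: [[1.0, 0.011, 0.005], [0.011, -1.0, 0.001], [0.005, -0.001, -1.0]]
force: [-0.0, 0.3, 0.0]
opening: 1.001
grasp_force: 0.0
```

```bash
python3 - <<'E'
from h import *
plan([.45,.2525,.0105],-89.4)
E
```

```text
off [-0.0031, 0.0009, 0.1094] dr [-0.08, -0.27, 0.01] rows> 2.6
```

>>> servo_tool(
  targets=[
    {"offset":[-0.001,0.001,0.03],"dr":[0,0,0]},
    {"offset":[-0.001,0.001,0.06],"dr":[0,0,0]},
    {"offset":[-0.001,0.001,0.09],"dr":[0,0,0]},
    {"offset":[-0.001,0.001,0.1],"dr":[0,0,0]},
    {"offset":[-0.001,0.001,0.108],"dr":[0,0,0]},
    {"offset":[-0.001,0.001,0.108],"dr":[0,0,0]},
    {"offset":[-0.001,0.001,0.108],"dr":[0,0,0]},
  ],
)

```text
time_s: 16.9
position: [0.4511, 0.2521, 0.011]
tcp_rot: [[1.0, 0.011, 0.003], [0.011, -1.0, 0.001], [0.003, -0.001, -1.0]]
force: [0.3, 0.0, 0.1]
opening: 1.002
grasp_force: 0.0
```

>>> servo_tool(
  gripper=1,
  targets=[
    {"offset":[0,0,0],"dr":[0,0,0]},
    {"offset":[0,0,0],"dr":[0,0,0]},
    {"offset":[0,0,0],"dr":[0,0,0]},
    {"offset":[0,0,0],"dr":[0,0,0]},
    {"offset":[0,0,0],"dr":[0,0,0]},
    {"offset":[0,0,0],"dr":[0,0,0]},
    {"offset":[0,0,0],"dr":[0,0,0]},
    {"offset":[0,0,0],"dr":[0,0,0]},
    {"offset":[0,0,0],"dr":[0,0,0]},
    {"offset":[0,0,0],"dr":[0,0,0]},
    {"offset":[0,0,0],"dr":[0,0,0]},
    {"offset":[0,0,0],"dr":[0,0,0]},
    {"offset":[0,0,0],"dr":[0,0,0]},
    {"offset":[0,0,0],"dr":[0,0,0]},
  ],
)

```text
time_s: 18.07
position: [0.4498, 0.2517, 0.0095]
tcp_rot: [[1.0, 0.011, -0.0], [0.011, -1.0, 0.0], [-0.0, -0.0, -1.0]]
force: [-0.5, 0.1, -0.7]
opening: 0.368
grasp_force: 30.0
```

>>> servo_tool(
  targets=[
    {"offset":[0,0,-0.02],"dr":[0,0,0]},
    {"offset":[0,0,-0.05],"dr":[0,0,0]},
    {"offset":[0,0,-0.08],"dr":[0,0,0]},
    {"offset":[0,0,-0.08],"dr":[0,0,0]},
    {"offset":[0,0,-0.08],"dr":[0,0,0]},
  ],
)

```text
time_s: 18.48
position: [0.4507, 0.2519, 0.0909]
tcp_rot: [[1.0, 0.011, 0.003], [0.011, -1.0, 0.001], [0.003, -0.001, -1.0]]
force: [0.3, 0.5, -2.8]
opening: 0.362
grasp_force: 30.0
```

```bash
python3 - <<'E'
from h import *
a=-.071
J=lambda x,y,z:[.5973+np.cos(a)*x-np.sin(a)*y,.0762+np.sin(a)*x+np.cos(a)*y,z]
print(J(-210,0,0) if 0 else J(-.205,0,.024), J(-.08,0,.022))
plan(J(-.205,0,.09),-94.07)
c=cap('side');glides('s',c,.136)
s=bot.read_state();print(s['position'],s['position']+np.array([.11,0,.126-.0187]))
E
```

```text
[np.float64(0.39281648547836123), np.float64(0.0907427744560219), 0.024] [np.float64(0.5175015553086288), np.float64(0.08187522905600855), 0.022]
off [-0.0597, 0.1606, 0.0005] dr [-0.06, -0.19, 4.69] rows> 4.1
s [260.4 131.1] 28 [ 0.7851 -0.0937  0.136 ]
s [256.1 205.5] 115 [0.622  0.1392 0.136 ]
s [246.8 247.6] 58 [0.5622 0.253  0.136 ]
s [193.9 310.1] 65 [0.556  0.4415 0.136 ]
[0.4494829  0.25155316 0.0896285 ] [0.5594829  0.25155316 0.1969285 ]
```

>>> servo_tool(
  targets=[
    {"offset":[-0.015,0.035,0],"dr":[0,0,1]},
    {"offset":[-0.03,0.07,0],"dr":[0,0,2]},
    {"offset":[-0.045,0.11,0],"dr":[0,0,3]},
    {"offset":[-0.0597,0.145,0],"dr":[0,0,4.7]},
    {"offset":[-0.0597,0.1606,0],"dr":[0,0,4.7]},
    {"offset":[-0.0597,0.1606,0],"dr":[0,0,4.7]},
    {"offset":[-0.0597,0.1606,0.03],"dr":[0,0,4.7]},
    {"offset":[-0.0597,0.1606,0.05],"dr":[0,0,4.7]},
    {"offset":[-0.0597,0.1606,0.05],"dr":[0,0,4.7]},
    {"offset":[-0.0597,0.1606,0.05],"dr":[0,0,4.7]},
    {"offset":[-0.0597,0.1606,0.05],"dr":[0,0,4.7]},
  ],
)

```text
time_s: 19.45
position: [0.3918, 0.091, 0.0395]
tcp_rot: [[0.998, -0.07, -0.001], [-0.07, -0.998, 0.0], [-0.001, -0.0, -1.0]]
force: [-0.0, -0.1, -2.1]
opening: 0.36
grasp_force: 30.0
```

```bash
python3 - <<'E'
from h import *
for n in('side','top'):
  c=save(n,n+'7'); glides(n,c,.096)
a=-.071
J=lambda x,y,z:[.5973+np.cos(a)*x-np.sin(a)*y,.0762+np.sin(a)*x+np.cos(a)*y,z]
print(J(-.0925,0,0))
plan(J(-.205,0,.0205),-94.07)
b=ld('side')['color'][...,::-1][150:300,220:420]; cv2.imwrite('pics/c7.png',cv2.resize(b,(800,600),interpolation=cv2.INTER_CUBIC))
E
```

```text
side [349.2 146.7] 33 [ 0.5519 -0.2313  0.096 ]
side [280.7 186.7] 115 [0.6275 0.0221 0.096 ]
side [305.6 224.9] 46 [0.499 0.091 0.096]
side [193.9 310.1] 67 [0.5735 0.4325 0.096 ]
top [159.3 213. ] 35 [0.583 0.411 0.096]
top [287.3 242.7] 35 [0.502  0.0825 0.096 ]
[np.float64(0.505033048325602), np.float64(0.08276198359600988), 0]
off [0.0004, 0.0001, 0.0197] dr [-0.0, -0.09, 0.04] rows> 0.5
```

View pics/c7.png

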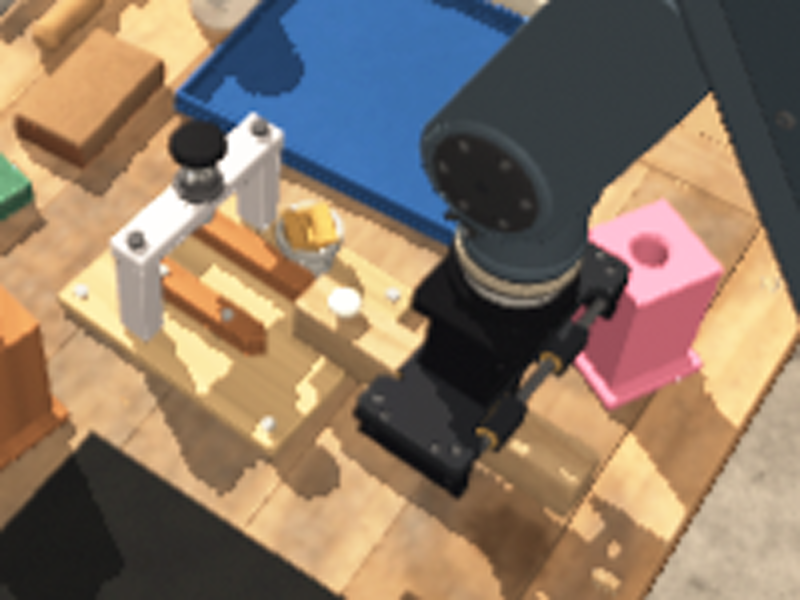

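>>> servo_tool(
  targets=[
    {"offset":[0,0,0.01],"dr":[0,0,0]},
    {"offset":[0,0,0.018],"dr":[0,0,0]},
    {"offset":[0,0,0.018],"dr":[0,0,0]},
    {"offset":[0.01,0,0.018],"dr":[0,0,0]},
    {"offset":[0.018,0,0.018],"dr":[0,0,0]},
    {"offset":[0.026,0,0.018],"dr":[0,0,0]},
    {"offset":[0.034,0,0.018],"dr":[0,0,0]},
    {"offset":[0.04,0,0.018],"dr":[0,0,0]},
    {"offset":[0.04,0,0.018],"dr":[0,0,0]},
  ],
)

```text
time_s: 20.3
position: [0.4347, 0.0873, 0.0218]
tcp_rot: [[0.997, -0.072, 0.004], [-0.072, -0.997, -0.0], [0.004, -0.0, -1.0]]
force: [0.9, 0.2, -1.5]
opening: 0.367
grasp_force: 30.0
```

```bash
python3 - <<'E'
from h import *
s=bot.read_state();print(s['force'],s['moment'],s['position'])
for n in('side','top'):
  c=cap(n); glides(n,c,.067)
a=-.071
J=lambda x,y,z:[.5973+np.cos(a)*x-np.sin(a)*y,.0762+np.sin(a)*x+np.cos(a)*y,z]
print(J(-.165+.1125,0,.067))
b=ld('top')['color'][...,::-1][170:270,240:373]; cv2.imwrite('pics/c8.png',cv2.resize(b,(800,600),interpolation=cv2.INTER_CUBIC))
E
```

```text
[ 0.89591474  0.23992308 -1.49014887] [ 0.0309422   0.08301276 -0.00180878] [0.43472995 0.08728317 0.02183269]
side [278.9 150.6] 27 [ 0.7334 -0.1169  0.067 ]
side [280.9 186.7] 118 [0.6417 0.0011 0.067 ]
side [292.9 220.1] 41 [0.5459 0.0797 0.067 ]
side [193.9 310.1] 67 [0.5861 0.4259 0.067 ]
top [159.2 213.1] 36 [0.5886 0.4192 0.067 ]
top [288.3 228.1] 35 [0.5442 0.0782 0.067 ]
[np.float64(0.5449322706712877), np.float64(0.07992436906800561), 0.067]
```

View pics/c8.png

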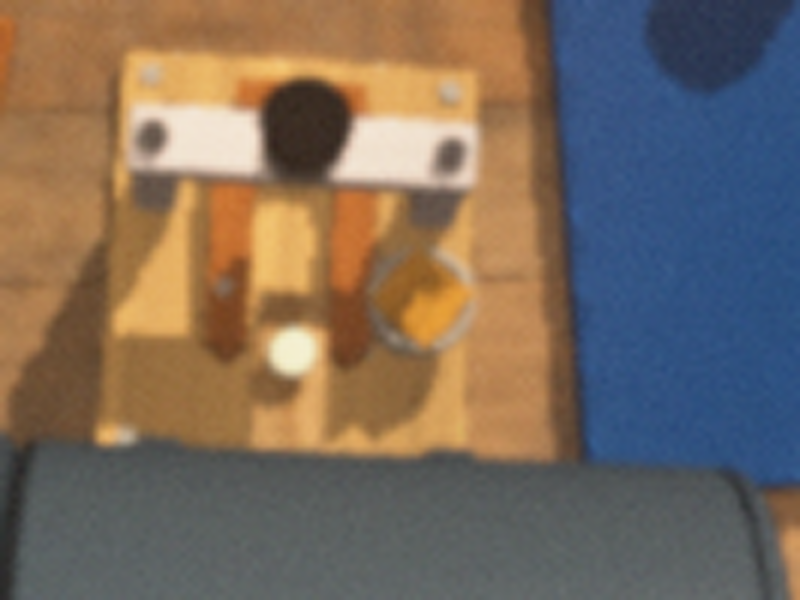

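The rail is centred between the fence mouths (glide at (292,350), between inner edges at about 247 and 332). Keep sliding.

>>> servo_tool(
  targets=[
    {"offset":[0.01,0,0],"dr":[0,0,0]},
    {"offset":[0.02,0,0],"dr":[0,0,0]},
    {"offset":[0.03,0,0],"dr":[0,0,0]},
    {"offset":[0.04,0,0],"dr":[0,0,0]},
    {"offset":[0.05,0,0],"dr":[0,0,0]},
    {"offset":[0.06,0,0],"dr":[0,0,0]},
    {"offset":[0.067,0,0],"dr":[0,0,0]},
    {"offset":[0.072,0,0],"dr":[0,0,0]},
    {"offset":[0.072,0,0],"dr":[0,0,0]},
  ],
)

```text
time_s: 21.15
position: [0.5053, 0.0823, 0.0216]
tcp_rot: [[0.997, -0.071, 0.002], [-0.071, -0.997, -0.0], [0.002, -0.0, -1.0]]
force: [0.3, 1.0, -1.2]
opening: 0.366
grasp_force: 30.0
```

>>> servo_tool(
  targets=[
    {"offset":[0.003,0,0],"dr":[0,0,0]},
    {"offset":[0.006,0,0],"dr":[0,0,0]},
    {"offset":[0.009,0,0],"dr":[0,0,0]},
    {"offset":[0.009,0,0],"dr":[0,0,0]},
  ],
)

```text
time_s: 21.48
position: [0.5133, 0.0817, 0.0216]
tcp_rot: [[0.997, -0.071, 0.001], [-0.071, -0.997, -0.0], [0.001, -0.0, -1.0]]
force: [-0.9, 0.0, -1.7]
opening: 0.361
grasp_force: 30.0
```

>>> servo_tool(
  targets=[
    {"offset":[0.002,0,0],"dr":[0,0,0]},
    {"offset":[0.004,0,0],"dr":[0,0,0]},
    {"offset":[0.006,0,0],"dr":[0,0,0]},
    {"offset":[0.006,0,0],"dr":[0,0,0]},
  ],
)

```text
time_s: 21.82
position: [0.5168, 0.0816, 0.0213]
tcp_rot: [[0.997, -0.071, -0.004], [-0.071, -0.997, 0.0], [-0.004, -0.0, -1.0]]
force: [-3.7, 0.2, 0.0]
opening: 0.367
grasp_force: 30.0
```

>>> servo_tool(
  gripper=-1,
  targets=[
    {"offset":[-0.002,0,0.001],"dr":[0,0,0]},
    {"offset":[-0.002,0,0.001],"dr":[0,0,0]},
    {"offset":[-0.002,0,0.001],"dr":[0,0,0]},
    {"offset":[-0.002,0,0.001],"dr":[0,0,0]},
    {"offset":[-0.002,0,0.001],"dr":[0,0,0]},
    {"offset":[-0.002,0,0.001],"dr":[0,0,0]},
    {"offset":[-0.002,0,0.001],"dr":[0,0,0]},
    {"offset":[-0.002,0,-0.02],"dr":[0,0,0]},
    {"offset":[-0.002,0,-0.05],"dr":[0,0,0]},
    {"offset":[-0.002,0,-0.09],"dr":[0,0,0]},
    {"offset":[-0.002,0,-0.13],"dr":[0,0,0]},
    {"offset":[-0.002,0,-0.17],"dr":[0,0,0]},
  ],
)

```text
time_s: 22.82
position: [0.5159, 0.0815, 0.1931]
tcp_rot: [[0.997, -0.071, -0.001], [-0.071, -0.997, 0.0], [-0.001, 0.0, -1.0]]
force: [-0.0, 0.6, 0.2]
opening: 0.993
grasp_force: 0.0
```

>>> servo_tool(
  gripper=1,
  targets=[
    {"offset":[0.035,0,0],"dr":[0,0,0]},
    {"offset":[0.07,0,0],"dr":[0,0,0]},
    {"offset":[0.105,0,0],"dr":[0,0,0]},
    {"offset":[0.11,0,0],"dr":[0,0,0]},
    {"offset":[0.11,0,0],"dr":[0,0,0]},
    {"offset":[0.11,0,0],"dr":[0,0,0]},
    {"offset":[0.11,0,0],"dr":[0,0,0]},
    {"offset":[0.11,0,0],"dr":[0,0,0]},
    {"offset":[0.11,0,0],"dr":[0,0,0]},
    {"offset":[0.11,0,0],"dr":[0,0,0]},
    {"offset":[0.11,0,0],"dr":[0,0,0]},
    {"offset":[0.11,0,0],"dr":[0,0,0]},
    {"offset":[0.11,0,0],"dr":[0,0,0]},
    {"offset":[0.11,0,0],"dr":[0,0,0]},
    {"offset":[0.11,0,0],"dr":[0,0,0]},
  ],
)

```text
time_s: 24.07
position: [0.6263, 0.0737, 0.1916]
tcp_rot: [[0.997, -0.071, 0.0], [-0.071, -0.997, 0.0], [0.0, -0.0, -1.0]]
force: [0.3, 0.6, 0.2]
opening: 0.021
grasp_force: 0.0
```

```bash
python3 - <<'E'
from h import *
plan([.6272,.0741,.160]); 
for n in('side','top'): glides(n,cap(n),.066)
print(bot.read_state()['force'])
E
```

```text
off [0.0009, -0.0005, 0.0316] dr [-0.0, -0.0, -0.0] rows> 0.8
side [349.4 146.8] 34 [ 0.5635 -0.2616  0.066 ]
side [279.9 187.1] 103 [0.6436 0.0033 0.066 ]
side [193.9 310.1] 65 [0.5864 0.4257 0.066 ]
top [159.2 213.1] 36 [0.5888 0.4195 0.066 ]
[-0.06997944 -0.1472002   0.4230143 ]
```

>>> servo_tool(
  targets=[
    {"offset":[0.001,0,0.02],"dr":[0,0,0]},
    {"offset":[0.001,0,0.032],"dr":[0,0,0]},
    {"offset":[0.001,0,0.037],"dr":[0,0,0]},
    {"offset":[0.001,0,0.041],"dr":[0,0,0]},
    {"offset":[0.001,0,0.044],"dr":[0,0,0]},
    {"offset":[0.001,0,0.047],"dr":[0,0,0]},
    {"offset":[0.001,0,0.05],"dr":[0,0,0]},
    {"offset":[0.001,0,0.053],"dr":[0,0,0]},
    {"offset":[0.001,0,0.053],"dr":[0,0,0]},
  ],
)

```text
time_s: 24.92
position: [0.6261, 0.0736, 0.1403]
tcp_rot: [[0.997, -0.071, -0.002], [-0.071, -0.997, -0.0], [-0.002, 0.0, -1.0]]
force: [-5.1, -0.5, 9.3]
opening: 0.006
grasp_force: 4.7
```

>>> servo_tool(
  targets=[
    {"offset":[0,0,0.002],"dr":[0,0,0]},
    {"offset":[0,0,0.003],"dr":[0,0,0]},
    {"offset":[0,0,0.003],"dr":[0,0,0]},
  ],
)

```text
time_s: 25.17
position: [0.6261, 0.0736, 0.1383]
tcp_rot: [[0.997, -0.071, -0.002], [-0.071, -0.997, -0.0], [-0.002, 0.001, -1.0]]
force: [-7.2, -2.1, 14.6]
opening: 0.002
grasp_force: 7.4
```

>>> servo_tool(
  targets=[
    {"offset":[0,0,0.001],"dr":[0,0,0]},
    {"offset":[0,0,0.002],"dr":[0,0,0]},
    {"offset":[0,0,0.002],"dr":[0,0,0]},
  ],
)

```text
time_s: 25.42
position: [0.6262, 0.0736, 0.1382]
tcp_rot: [[0.998, -0.071, -0.001], [-0.071, -0.998, -0.001], [-0.001, 0.001, -1.0]]
force: [-9.6, -0.6, 23.0]
opening: 0.001
grasp_force: 11.7
```

The plunger is at its stop: z stays at 0.138 while the force rises to 23 N. Release and go back for the rail.

>>> servo_tool(
  gripper=1,
  targets=[
    {"offset":[0,0,0],"dr":[0,0,0]},
    {"offset":[0,0,-0.01],"dr":[0,0,0]},
    {"offset":[0,0,-0.02],"dr":[0,0,0]},
    {"offset":[0,0,-0.03],"dr":[0,0,0]},
    {"offset":[-0.005,0,-0.06],"dr":[0,0,0]},
    {"offset":[-0.03,0,-0.06],"dr":[0,0,0]},
    {"offset":[-0.07,0,-0.06],"dr":[0,0,0]},
    {"offset":[-0.11,0,-0.06],"dr":[0,0,0]},
    {"offset":[-0.112,0,-0.06],"dr":[0,0,0]},
    {"offset":[-0.112,0,-0.06],"dr":[0,0,0]},
  ],
)

```text
time_s: 26.25
position: [0.5127, 0.0821, 0.1935]
tcp_rot: [[0.997, -0.071, -0.002], [-0.071, -0.997, 0.0], [-0.002, -0.0, -1.0]]
force: [0.4, -0.3, 0.8]
opening: 0.01
grasp_force: 0.0
```

>>> servo_tool(
  gripper=-1,
  targets=[
    {"offset":[0,0,0],"dr":[0,0,0]},
    {"offset":[0,0,0],"dr":[0,0,0]},
    {"offset":[0,0,0],"dr":[0,0,0]},
    {"offset":[0,0,0],"dr":[0,0,0]},
    {"offset":[0,0,0],"dr":[0,0,0]},
    {"offset":[0,0,0],"dr":[0,0,0]},
    {"offset":[0,0,0],"dr":[0,0,0]},
    {"offset":[0,0,0],"dr":[0,0,0]},
    {"offset":[0,0,0],"dr":[0,0,0]},
  ],
)

```text
time_s: 27.0
position: [0.5155, 0.0816, 0.1935]
tcp_rot: [[0.997, -0.071, -0.0], [-0.071, -0.997, 0.0], [-0.0, -0.0, -1.0]]
force: [0.7, 0.2, 0.3]
opening: 0.604
grasp_force: 0.0
```

```bash
python3 - <<'E'
from h import *
plan([.515,.0817,.021],-94.07)
for n in('side','top'): glides(n,cap(n),.058)
E
```

```text
off [-0.0005, -0.0001, 0.1725] dr [-0.0, 0.0, -0.02] rows> 4.1
side [349.5 146.7] 28 [ 0.5666 -0.2703  0.058 ]
side [270.3 207.9] 26 [0.6248 0.076  0.058 ]
side [193.9 310.1] 63 [0.59   0.4238 0.058 ]
top [159.2 213.1] 36 [0.5903 0.4217 0.058 ]
```

>>> servo_tool(
  targets=[
    {"offset":[0,0,0.03],"dr":[0,0,0]},
    {"offset":[0,0,0.06],"dr":[0,0,0]},
    {"offset":[0,0,0.09],"dr":[0,0,0]},
    {"offset":[0,0,0.12],"dr":[0,0,0]},
    {"offset":[0,0,0.15],"dr":[0,0,0]},
    {"offset":[0,0,0.165],"dr":[0,0,0]},
    {"offset":[0,0,0.172],"dr":[0,0,0]},
    {"offset":[0,0,0.172],"dr":[0,0,0]},
  ],
)

```text
time_s: 27.77
position: [0.5146, 0.0816, 0.0201]
tcp_rot: [[0.997, -0.071, -0.003], [-0.071, -0.997, 0.0], [-0.003, 0.0, -1.0]]
force: [-0.1, -0.3, 0.2]
opening: 0.994
grasp_force: 0.0
```

>>> servo_tool(
  gripper=1,
  targets=[
    {"offset":[0,0,0],"dr":[0,0,0]},
    {"offset":[0,0,0],"dr":[0,0,0]},
    {"offset":[0,0,0],"dr":[0,0,0]},
    {"offset":[0,0,0],"dr":[0,0,0]},
    {"offset":[0,0,0],"dr":[0,0,0]},
    {"offset":[0,0,0],"dr":[0,0,0]},
    {"offset":[0,0,0],"dr":[0,0,0]},
    {"offset":[0,0,0],"dr":[0,0,0]},
    {"offset":[0,0,0],"dr":[0,0,0]},
    {"offset":[0,0,0],"dr":[0,0,0]},
    {"offset":[0,0,0],"dr":[0,0,0]},
    {"offset":[0,0,0],"dr":[0,0,0]},
    {"offset":[0,0,0],"dr":[0,0,0]},
    {"offset":[0,0,0],"dr":[0,0,0]},
  ],
)

```text
time_s: 28.93
position: [0.5155, 0.0816, 0.0216]
tcp_rot: [[0.997, -0.071, -0.0], [-0.071, -0.997, -0.0], [-0.0, 0.0, -1.0]]
force: [0.2, -0.3, 1.4]
opening: 0.37
grasp_force: 30.0
```

>>> servo_tool(
  targets=[
    {"offset":[-0.01,0,-0.0005],"dr":[0,0,0]},
    {"offset":[-0.025,0,-0.001],"dr":[0,0,0]},
    {"offset":[-0.04,0,-0.001],"dr":[0,0,0]},
    {"offset":[-0.06,0,-0.001],"dr":[0,0,0]},
    {"offset":[-0.08,0,-0.001],"dr":[0,0,0]},
    {"offset":[-0.1,0,-0.001],"dr":[0,0,0]},
    {"offset":[-0.12,0,-0.001],"dr":[0,0,0]},
    {"offset":[-0.122,0,-0.001],"dr":[0,0,0]},
    {"offset":[-0.122,0,-0.03],"dr":[0,0,0]},
    {"offset":[-0.122,0,-0.06],"dr":[0,0,0]},
    {"offset":[-0.122,0,-0.1],"dr":[0,0,0]},
    {"offset":[-0.122,0,-0.14],"dr":[0,0,0]},
    {"offset":[-0.122,0,-0.18],"dr":[0,0,0]},
    {"offset":[-0.122,0,-0.22],"dr":[0,0,0]},
    {"offset":[-0.122,0,-0.22],"dr":[0,0,0]},
    {"offset":[-0.122,0,-0.22],"dr":[0,0,0]},
  ],
)

```text
time_s: 30.27
position: [0.3953, 0.0903, 0.2436]
tcp_rot: [[0.997, -0.071, 0.007], [-0.071, -0.997, -0.0], [0.007, -0.0, -1.0]]
force: [-0.7, -0.4, -3.0]
opening: 0.358
grasp_force: 30.0
```

```bash
python3 - <<'E'
from h import *
plan([.585,-.2015,.24],-88.8)
E
```

```text
off [0.2099, 0.2776, 0.005] dr [0.01, -0.38, -5.28] rows> 8.3
```

>>> servo_tool(
  targets=[
    {"offset":[0.026,0.034,0],"dr":[0,0,-0.7]},
    {"offset":[0.052,0.068,0],"dr":[0,0,-1.4]},
    {"offset":[0.078,0.102,0],"dr":[0,0,-2]},
    {"offset":[0.104,0.136,0],"dr":[0,0,-2.7]},
    {"offset":[0.13,0.17,0],"dr":[0,0,-3.4]},
    {"offset":[0.156,0.204,0],"dr":[0,0,-4]},
    {"offset":[0.182,0.238,0],"dr":[0,0,-4.7]},
    {"offset":[0.21,0.2776,0],"dr":[0,0,-5.2]},
    {"offset":[0.21,0.2776,0],"dr":[0,0,-5.2]},
    {"offset":[0.21,0.2776,0.04],"dr":[0,0,-5.2]},
    {"offset":[0.21,0.2776,0.08],"dr":[0,0,-5.2]},
    {"offset":[0.21,0.2776,0.12],"dr":[0,0,-5.2]},
    {"offset":[0.21,0.2776,0.16],"dr":[0,0,-5.2]},
    {"offset":[0.21,0.2776,0.19],"dr":[0,0,-5.2]},
    {"offset":[0.21,0.2776,0.19],"dr":[0,0,-5.2]},
    {"offset":[0.21,0.2776,0.19],"dr":[0,0,-5.2]},
    {"offset":[0.21,0.2776,0.19],"dr":[0,0,-5.2]},
  ],
)

```text
time_s: 31.68
position: [0.5838, -0.2017, 0.0515]
tcp_rot: [[1.0, 0.019, -0.0], [0.019, -1.0, 0.0], [-0.0, -0.0, -1.0]]
force: [0.6, 0.0, -1.6]
opening: 0.367
grasp_force: 30.0
```

```bash
python3 - <<'E'
from h import *
plan([.585,-.2015,.0165],-88.8)
E
```

```text
off [0.0012, -0.0002, 0.035] dr [-0.0, 0.0, -0.09] rows> 0.8
```

>>> servo_tool(
  targets=[
    {"offset":[0,0,0.015],"dr":[0,0,0]},
    {"offset":[0,0,0.027],"dr":[0,0,0]},
    {"offset":[0,0,0.034],"dr":[0,0,0]},
    {"offset":[0,0,0.0355],"dr":[0,0,0]},
    {"offset":[0,0,0.0355],"dr":[0,0,0]},
  ],
)

```text
time_s: 32.1
position: [0.5835, -0.2015, 0.0163]
tcp_rot: [[1.0, 0.019, -0.0], [0.019, -1.0, 0.0], [-0.0, -0.0, -1.0]]
force: [-0.1, -0.4, -1.7]
opening: 0.363
grasp_force: 30.0
```

>>> servo_tool(
  gripper=0,
  targets=[
    {"offset":[0,0,0],"dr":[0,0,0]},
    {"offset":[0,0,0],"dr":[0,0,0]},
    {"offset":[0,0,0],"dr":[0,0,0]},
    {"offset":[0,0,0],"dr":[0,0,0]},
    {"offset":[0,0,0],"dr":[0,0,0]},
    {"offset":[0,0,-0.02],"dr":[0,0,0]},
    {"offset":[0,0,-0.05],"dr":[0,0,0]},
    {"offset":[0,0,-0.09],"dr":[0,0,0]},
    {"offset":[0,0,-0.13],"dr":[0,0,0]},
    {"offset":[0,0,-0.17],"dr":[0,0,0]},
    {"offset":[0,0,-0.21],"dr":[0,0,0]},
    {"offset":[0,0,-0.235],"dr":[0,0,0]},
    {"offset":[0,0,-0.235],"dr":[0,0,0]},
    {"offset":[0,0,-0.235],"dr":[0,0,0]},
  ],
)

```text
time_s: 33.27
position: [0.5843, -0.202, 0.2534]
tcp_rot: [[1.0, 0.019, 0.004], [0.019, -1.0, -0.002], [0.004, 0.002, -1.0]]
force: [-0.4, -0.1, -0.9]
opening: 0.497
grasp_force: 0.0
```

```bash
python3 - <<'E'
from h import *
for n in('side','top'): save(n,n+'9'); c=ld(n); glides(n+' tray',c,.051); glides(n,c,.056)
a=cv2.imread('pics/top9.png')[130:310,140:440]; b=cv2.imread('pics/side9.png')[120:380,140:500]
cv2.imwrite('pics/c9.png',np.vstack([cv2.resize(a,(500,300)),cv2.resize(b,(500,300))]))
E
```

```text
side tray [303.  144.7] 28 [ 0.6958 -0.1979  0.051 ]
side tray [349.5 146.8] 33 [ 0.569  -0.2769  0.051 ]
side tray [279.8 187.1] 101 [ 0.6512 -0.0071  0.051 ]
side tray [194.  310.1] 64 [0.593  0.4221 0.051 ]
side [303.  144.7] 28 [ 0.693  -0.1933  0.056 ]
side [349.5 146.8] 33 [ 0.5669 -0.2718  0.056 ]
side [279.8 187.1] 101 [ 0.6487 -0.0036  0.056 ]
side [194.  310.1] 64 [0.5908 0.4232 0.056 ]
top tray [159.1 213. ] 37 [0.5918 0.4238 0.051 ]
top [159.1 213. ] 37 [0.5908 0.4224 0.056 ]
```

View pics/c9.png

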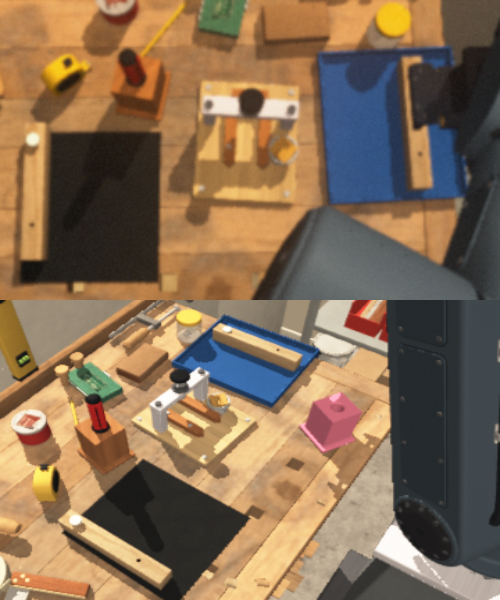

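Rail 1 lies flat in the tray with its glide down, the driver stands and rail 2 hasn't moved. Go for rail 2, at (0.478, 0.4225).

>>> servo_tool(
  gripper=-0.2,
  targets=[
    {"offset":[-0.007,-0.04,0],"dr":[0,0,0]},
    {"offset":[-0.013,-0.08,0],"dr":[0,0,0]},
    {"offset":[-0.02,-0.12,0],"dr":[0,0,0]},
    {"offset":[-0.027,-0.16,0],"dr":[0,0,0]},
    {"offset":[-0.034,-0.2,0],"dr":[0,0,0]},
    {"offset":[-0.04,-0.24,0],"dr":[0,0,0]},
    {"offset":[-0.047,-0.28,0],"dr":[0,0,0]},
    {"offset":[-0.054,-0.32,0],"dr":[0,0,0]},
    {"offset":[-0.06,-0.36,0],"dr":[0,0,0]},
    {"offset":[-0.067,-0.4,0],"dr":[0,0,0]},
    {"offset":[-0.074,-0.44,0],"dr":[0,0,0]},
    {"offset":[-0.08,-0.48,0],"dr":[0,0,0]},
    {"offset":[-0.087,-0.52,0],"dr":[0,0,0]},
    {"offset":[-0.093,-0.56,0],"dr":[0,0,0]},
    {"offset":[-0.093,-0.6,0],"dr":[0,0,0]},
    {"offset":[-0.093,-0.624,0],"dr":[0,0,0]},
    {"offset":[-0.093,-0.624,0],"dr":[0,0,0]},
    {"offset":[-0.093,-0.624,0],"dr":[0,0,0]},
    {"offset":[-0.093,-0.624,0],"dr":[0,0,0]},
  ],
)

```text
time_s: 34.95
position: [0.4774, 0.4193, 0.2489]
tcp_rot: [[1.0, 0.02, -0.004], [0.02, -1.0, -0.003], [-0.004, 0.003, -1.0]]
force: [-1.1, -0.5, 1.1]
opening: 0.604
grasp_force: 0.0
```

```bash
python3 - <<'E'
from h import *
glides('side',cap('side'),.056)
plan([.478,.4224,.1],-89.8)
E
```

```text
off [0.0007, -0.0038, 0.1494] dr [0.14, 0.17, 0.86] rows> 3.6
```

>>> servo_tool(
  targets=[
    {"offset":[0.001,-0.003,0.035],"dr":[0,0,0.9]},
    {"offset":[0.001,-0.003,0.07],"dr":[0,0,0.9]},
    {"offset":[0.001,-0.003,0.105],"dr":[0,0,0.9]},
    {"offset":[0.001,-0.003,0.14],"dr":[0,0,0.9]},
    {"offset":[0.001,-0.003,0.15],"dr":[0,0,0.9]},
    {"offset":[0.001,-0.003,0.15],"dr":[0,0,0.9]},
    {"offset":[0.001,-0.003,0.15],"dr":[0,0,0.9]},
    {"offset":[0.001,-0.003,0.15],"dr":[0,0,0.9]},
  ],
)

```text
time_s: 35.67
position: [0.4812, 0.424, 0.1034]
tcp_rot: [[1.0, 0.003, 0.004], [0.003, -1.0, 0.002], [0.004, -0.002, -1.0]]
force: [0.4, 0.2, 0.8]
opening: 0.596
grasp_force: 0.0
```

```bash
python3 - <<'E'
from h import *
for n in('side','top'):glides(n,cap(n),.056)
plan([.478,.4224,.0115],-89.8)
E
```

```text
side [303.1 144.7] 29 [ 0.6926 -0.1933  0.056 ]
side [280.7 182.5] 30 [ 0.6573 -0.0199  0.056 ]
top [388.2 173.3] 28 [ 0.6942 -0.1991  0.056 ]
top [159.2 213.1] 34 [0.5906 0.4222 0.056 ]
off [-0.0035, 0.0021, 0.0922] dr [-0.15, -0.25, -0.01] rows> 2.2
```

>>> servo_tool(
  targets=[
    {"offset":[-0.001,0.0005,0.02],"dr":[0,0,0]},
    {"offset":[-0.001,0.0005,0.045],"dr":[0,0,0]},
    {"offset":[-0.001,0.0005,0.055],"dr":[0,0,0]},
    {"offset":[-0.001,0.0005,0.07],"dr":[0,0,0]},
    {"offset":[-0.001,0.0005,0.082],"dr":[0,0,0]},
    {"offset":[-0.001,0.0005,0.089],"dr":[0,0,0]},
    {"offset":[-0.001,0.0005,0.089],"dr":[0,0,0]},
    {"offset":[-0.001,0.0005,0.089],"dr":[0,0,0]},
  ],
)

```text
time_s: 36.43
position: [0.4785, 0.4232, 0.0123]
tcp_rot: [[1.0, 0.004, 0.0], [0.004, -1.0, 0.0], [0.0, -0.0, -1.0]]
force: [-0.5, 0.3, 0.1]
opening: 0.604
grasp_force: 0.0
```

>>> servo_tool(
  gripper=1,
  targets=[
    {"offset":[0,0,0],"dr":[0,0,0]},
    {"offset":[0,0,0],"dr":[0,0,0]},
    {"offset":[0,0,0],"dr":[0,0,0]},
    {"offset":[0,0,0],"dr":[0,0,0]},
    {"offset":[0,0,0],"dr":[0,0,0]},
    {"offset":[0,0,0],"dr":[0,0,0]},
    {"offset":[0,0,0],"dr":[0,0,0]},
    {"offset":[0,0,0],"dr":[0,0,0]},
  ],
)

```text
time_s: 37.1
position: [0.4786, 0.4231, 0.0127]
tcp_rot: [[1.0, 0.004, 0.001], [0.004, -1.0, 0.0], [0.001, -0.0, -1.0]]
force: [-0.8, -0.9, 5.7]
opening: 0.36
grasp_force: 30.0
```

>>> servo_tool(
  targets=[
    {"offset":[0,0,-0.02],"dr":[0,0,0]},
    {"offset":[0,0,-0.05],"dr":[0,0,0]},
    {"offset":[0,0,-0.09],"dr":[0,0,0]},
    {"offset":[0,0,-0.11],"dr":[0,0,0]},
    {"offset":[0,0,-0.11],"dr":[0,0,0]},
    {"offset":[0,0,-0.11],"dr":[0,0,0]},
    {"offset":[0,0,-0.11],"dr":[0,0,0]},
  ],
)

```text
time_s: 37.68
position: [0.4768, 0.4222, 0.1202]
tcp_rot: [[1.0, 0.004, -0.004], [0.004, -1.0, -0.002], [-0.004, 0.002, -1.0]]
force: [-0.4, -0.3, -2.3]
opening: 0.371
grasp_force: 30.0
```

```bash
python3 - <<'E'
from h import *
s=bot.read_state();print(s['position'],s['opening'])
for n in('side','top'):glides(n,cap(n),s['position'][2]+.0465)
plan([.3928,.0907,.118],-94.07)
E
```

```text
[0.4768156  0.42218082 0.12015694] 0.3709739179112631
side [260.6 131. ] 29 [ 0.763  -0.0673  0.1667]
side [303.1 144.7] 29 [ 0.6317 -0.0912  0.1667]
side [185.1 291.9] 32 [0.5858 0.4293 0.1667]
top [388.2 173.3] 28 [ 0.6624 -0.1674  0.1667]
top [148.  205.7] 40 [0.5877 0.4195 0.1667]
off [-0.0851, 0.331, 0.0027] dr [0.16, 0.25, 4.28] rows> 8.2
```

>>> servo_tool(
  targets=[
    {"offset":[-0.01,0.035,0],"dr":[0,0,0.5]},
    {"offset":[-0.02,0.07,0],"dr":[0,0,1]},
    {"offset":[-0.03,0.11,0],"dr":[0,0,1.5]},
    {"offset":[-0.04,0.15,0],"dr":[0,0,2]},
    {"offset":[-0.05,0.19,0],"dr":[0,0,2.5]},
    {"offset":[-0.06,0.23,0],"dr":[0,0,3]},
    {"offset":[-0.07,0.27,0],"dr":[0,0,3.5]},
    {"offset":[-0.08,0.305,0],"dr":[0,0,4]},
    {"offset":[-0.085,0.331,0],"dr":[0,0,4.3]},
    {"offset":[-0.085,0.331,0],"dr":[0,0,4.3]},
    {"offset":[-0.085,0.331,0.03],"dr":[0,0,4.3]},
    {"offset":[-0.085,0.331,0.06],"dr":[0,0,4.3]},
    {"offset":[-0.085,0.331,0.08],"dr":[0,0,4.3]},
    {"offset":[-0.085,0.331,0.08],"dr":[0,0,4.3]},
    {"offset":[-0.085,0.331,0.08],"dr":[0,0,4.3]},
    {"offset":[-0.085,0.331,0.08],"dr":[0,0,4.3]},
  ],
)

```text
time_s: 39.12
position: [0.3947, 0.092, 0.0422]
tcp_rot: [[0.997, -0.071, -0.0], [-0.071, -0.997, 0.0], [-0.0, -0.0, -1.0]]
force: [0.4, 0.7, -1.9]
opening: 0.365
grasp_force: 30.0
```

```bash
python3 - <<'E'
from h import *
s=bot.read_state();print(s['position'])
for n in('side','top'):glides(n,cap(n),s['position'][2]+.0465)
plan([.3928,.0907,.0235],-94.07)
E
```

```text
[0.39474968 0.0920179  0.04218378]
side [303.2 144.5] 32 [ 0.675  -0.1641  0.0887]
side [348.1 146.2] 28 [ 0.5585 -0.2387  0.0887]
side [280.8 186.7] 117 [0.631  0.0168 0.0887]
side [304.2 224.5] 46 [0.5053 0.0876 0.0887]
top [388.3 173.3] 27 [ 0.685  -0.19    0.0887]
top [287. 241.] 37 [0.5072 0.0829 0.0887]
off [-0.0025, 0.0014, 0.0194] dr [-0.0, -0.12, 0.01] rows> 0.5
```

>>> servo_tool(
  targets=[
    {"offset":[0,0.0014,0.01],"dr":[0,0,0]},
    {"offset":[0,0.0014,0.018],"dr":[0,0,0]},
    {"offset":[0,0.0014,0.018],"dr":[0,0,0]},
    {"offset":[0.01,0.0014,0.018],"dr":[0,0,0]},
    {"offset":[0.018,0.0014,0.018],"dr":[0,0,0]},
    {"offset":[0.026,0.0014,0.018],"dr":[0,0,0]},
    {"offset":[0.034,0.0014,0.018],"dr":[0,0,0]},
    {"offset":[0.04,0.0014,0.018],"dr":[0,0,0]},
    {"offset":[0.04,0.0014,0.018],"dr":[0,0,0]},
  ],
)

```text
time_s: 39.97
position: [0.4374, 0.0872, 0.0243]
tcp_rot: [[0.997, -0.072, 0.004], [-0.072, -0.997, -0.0], [0.004, -0.0, -1.0]]
force: [1.1, 0.0, -1.4]
opening: 0.36
grasp_force: 30.0
```

```bash
python3 - <<'E'
from h import *
s=bot.read_state();print(s['position'],s['force'])
for n in('side','top'):glides(n,cap(n),.067)
E
```

```text
[0.43737127 0.08717884 0.02430092] [ 1.0561779   0.00396399 -1.44350573]
side [303.2 144.5] 32 [ 0.6869 -0.1841  0.067 ]
side [279.3 150.5] 32 [ 0.7325 -0.118   0.067 ]
side [291.7 219.6] 43 [0.5495 0.0801 0.067 ]
top [388.1 173.3] 29 [ 0.6911 -0.1957  0.067 ]
top [288.3 226.5] 35 [0.5483 0.0782 0.067 ]
```

Same line as rail 1, with no contact. Slide in.

>>> servo_tool(
  targets=[
    {"offset":[0.01,0,0.0005],"dr":[0,0,0]},
    {"offset":[0.02,0,0.0005],"dr":[0,0,0]},
    {"offset":[0.03,0,0.0005],"dr":[0,0,0]},
    {"offset":[0.04,0,0.0005],"dr":[0,0,0]},
    {"offset":[0.05,0,0.0005],"dr":[0,0,0]},
    {"offset":[0.06,0,0.0005],"dr":[0,0,0]},
    {"offset":[0.066,0,0.0005],"dr":[0,0,0]},
    {"offset":[0.071,0,0.0005],"dr":[0,0,0]},
    {"offset":[0.074,0,0.0005],"dr":[0,0,0]},
    {"offset":[0.077,0,0.0005],"dr":[0,0,0]},
    {"offset":[0.077,0,0.0005],"dr":[0,0,0]},
  ],
)

```text
time_s: 40.98
position: [0.5116, 0.0819, 0.0235]
tcp_rot: [[0.997, -0.071, 0.0], [-0.071, -0.997, -0.0], [0.0, -0.0, -1.0]]
force: [0.1, -0.9, -2.2]
opening: 0.364
grasp_force: 30.0
```

>>> servo_tool(
  targets=[
    {"offset":[0.002,0,0],"dr":[0,0,0]},
    {"offset":[0.004,0,0],"dr":[0,0,0]},
    {"offset":[0.006,0,0],"dr":[0,0,0]},
    {"offset":[0.006,0,0],"dr":[0,0,0]},
  ],
)

```text
time_s: 41.32
position: [0.5155, 0.0817, 0.0233]
tcp_rot: [[0.997, -0.071, -0.004], [-0.071, -0.997, 0.0], [-0.004, 0.0, -1.0]]
force: [-3.1, 0.3, -1.6]
opening: 0.364
grasp_force: 30.0
```

Against the stop. Release, raise, close and move over the knob.

>>> servo_tool(
  gripper=-1,
  targets=[
    {"offset":[-0.001,0,0.001],"dr":[0,0,0]},
    {"offset":[-0.001,0,0.001],"dr":[0,0,0]},
    {"offset":[-0.001,0,0.001],"dr":[0,0,0]},
    {"offset":[-0.001,0,0.001],"dr":[0,0,0]},
    {"offset":[-0.001,0,0.001],"dr":[0,0,0]},
    {"offset":[-0.001,0,0.001],"dr":[0,0,0]},
    {"offset":[-0.001,0,0.001],"dr":[0,0,0]},
    {"offset":[-0.001,0,-0.02],"dr":[0,0,0]},
    {"offset":[-0.001,0,-0.05],"dr":[0,0,0]},
    {"offset":[-0.001,0,-0.09],"dr":[0,0,0]},
    {"offset":[-0.001,0,-0.13],"dr":[0,0,0]},
    {"offset":[-0.001,0,-0.17],"dr":[0,0,0]},
  ],
)

```text
time_s: 42.32
position: [0.5155, 0.0816, 0.1951]
tcp_rot: [[0.997, -0.071, -0.001], [-0.071, -0.997, 0.0], [-0.001, 0.0, -1.0]]
force: [1.3, -1.0, 0.4]
opening: 0.997
grasp_force: 0.0
```

>>> servo_tool(
  gripper=1,
  targets=[
    {"offset":[0.035,0,0],"dr":[0,0,0]},
    {"offset":[0.07,0,0],"dr":[0,0,0]},
    {"offset":[0.105,0,0],"dr":[0,0,0]},
    {"offset":[0.112,0,0],"dr":[0,0,0]},
    {"offset":[0.112,0,0],"dr":[0,0,0]},
    {"offset":[0.112,0,0],"dr":[0,0,0]},
    {"offset":[0.112,0,0],"dr":[0,0,0]},
    {"offset":[0.112,0,0],"dr":[0,0,0]},
    {"offset":[0.112,0,0],"dr":[0,0,0]},
    {"offset":[0.112,0,0],"dr":[0,0,0]},
    {"offset":[0.112,0,0],"dr":[0,0,0]},
    {"offset":[0.112,0,0],"dr":[0,0,0]},
    {"offset":[0.112,0,0],"dr":[0,0,0]},
    {"offset":[0.112,0,0],"dr":[0,0,0]},
    {"offset":[0.112,0,0],"dr":[0,0,0]},
  ],
)

```text
time_s: 43.57
position: [0.6279, 0.0736, 0.1936]
tcp_rot: [[0.997, -0.071, 0.0], [-0.071, -0.997, -0.0], [0.0, 0.0, -1.0]]
force: [-0.6, -0.8, -0.2]
opening: 0.018
grasp_force: 0.0
```

```bash
python3 - <<'E'
from h import *
plan([.6272,.0741,.160])
E
```

```text
off [-0.0007, -0.0004, 0.0336] dr [0.0, -0.0, 0.0] rows> 0.8
```

>>> servo_tool(
  targets=[
    {"offset":[0,0,0.02],"dr":[0,0,0]},
    {"offset":[0,0,0.034],"dr":[0,0,0]},
    {"offset":[0,0,0.039],"dr":[0,0,0]},
    {"offset":[0,0,0.043],"dr":[0,0,0]},
    {"offset":[0,0,0.046],"dr":[0,0,0]},
    {"offset":[0,0,0.049],"dr":[0,0,0]},
    {"offset":[0,0,0.052],"dr":[0,0,0]},
    {"offset":[0,0,0.055],"dr":[0,0,0]},
    {"offset":[0,0,0.058],"dr":[0,0,0]},
    {"offset":[0,0,0.059],"dr":[0,0,0]},
    {"offset":[0,0,0.059],"dr":[0,0,0]},
  ],
)

```text
time_s: 44.48
position: [0.6273, 0.0737, 0.1382]
tcp_rot: [[0.997, -0.071, -0.0], [-0.071, -0.997, -0.0], [-0.0, 0.0, -1.0]]
force: [-8.5, -0.5, 17.0]
opening: 0.005
grasp_force: 8.7
```

>>> servo_tool(
  targets=[
    {"offset":[0,0,0.001],"dr":[0,0,0]},
    {"offset":[0,0,0.002],"dr":[0,0,0]},
    {"offset":[0,0,0.002],"dr":[0,0,0]},
  ],
)

```text
time_s: 44.73
position: [0.6273, 0.0736, 0.1381]
tcp_rot: [[0.998, -0.071, 0.001], [-0.071, -0.998, -0.001], [0.001, 0.001, -1.0]]
force: [-10.6, -0.4, 25.8]
opening: 0.012
grasp_force: 13.1
```

At the stop again. Retreat, then retrieve the rail.

>>> servo_tool(
  gripper=1,
  targets=[
    {"offset":[0,0,0],"dr":[0,0,0]},
    {"offset":[0,0,-0.01],"dr":[0,0,0]},
    {"offset":[0,0,-0.02],"dr":[0,0,0]},
    {"offset":[0,0,-0.03],"dr":[0,0,0]},
    {"offset":[-0.005,0,-0.06],"dr":[0,0,0]},
    {"offset":[-0.03,0,-0.06],"dr":[0,0,0]},
    {"offset":[-0.07,0,-0.06],"dr":[0,0,0]},
    {"offset":[-0.11,0,-0.06],"dr":[0,0,0]},
    {"offset":[-0.112,0,-0.06],"dr":[0,0,0]},
    {"offset":[-0.112,0,-0.06],"dr":[0,0,0]},
  ],
)

```text
time_s: 45.57
position: [0.5135, 0.0821, 0.1925]
tcp_rot: [[0.997, -0.071, -0.002], [-0.071, -0.997, 0.0], [-0.002, -0.0, -1.0]]
force: [0.7, -0.1, 0.1]
opening: 0.004
grasp_force: 0.0
```

>>> servo_tool(
  gripper=-1,
  targets=[
    {"offset":[0,0,0],"dr":[0,0,0]},
    {"offset":[0,0,0],"dr":[0,0,0]},
    {"offset":[0,0,0],"dr":[0,0,0]},
    {"offset":[0,0,0],"dr":[0,0,0]},
    {"offset":[0,0,0],"dr":[0,0,0]},
    {"offset":[0,0,0],"dr":[0,0,0]},
    {"offset":[0,0,0],"dr":[0,0,0]},
    {"offset":[0,0,0],"dr":[0,0,0]},
    {"offset":[0,0,0],"dr":[0,0,0]},
    {"offset":[0,0,0],"dr":[0,0,0]},
    {"offset":[0,0,0],"dr":[0,0,0]},
  ],
)

```text
time_s: 46.48
position: [0.5162, 0.0816, 0.1926]
tcp_rot: [[0.997, -0.071, -0.0], [-0.071, -0.997, 0.0], [-0.0, -0.0, -1.0]]
force: [0.7, 0.6, 0.4]
opening: 0.756
grasp_force: 0.0
```

```bash
python3 - <<'E'
from h import *
plan([.515,.0817,.0215],-94.07)
for n in('side','top'): glides(n,cap(n),.058)
E
```

```text
off [-0.0012, -0.0, 0.1711] dr [-0.0, 0.0, -0.02] rows> 4.1
side [349.5 146.7] 28 [ 0.5666 -0.2703  0.058 ]
side [270.2 208. ] 27 [0.6249 0.0764 0.058 ]
top [388.1 173.2] 28 [ 0.6939 -0.1985  0.058 ]
```

>>> servo_tool(
  targets=[
    {"offset":[-0.001,0,0.03],"dr":[0,0,0]},
    {"offset":[-0.001,0,0.06],"dr":[0,0,0]},
    {"offset":[-0.001,0,0.09],"dr":[0,0,0]},
    {"offset":[-0.001,0,0.12],"dr":[0,0,0]},
    {"offset":[-0.001,0,0.15],"dr":[0,0,0]},
    {"offset":[-0.001,0,0.165],"dr":[0,0,0]},
    {"offset":[-0.001,0,0.171],"dr":[0,0,0]},
    {"offset":[-0.001,0,0.171],"dr":[0,0,0]},
  ],
)

```text
time_s: 47.25
position: [0.5144, 0.0817, 0.0202]
tcp_rot: [[0.997, -0.071, -0.003], [-0.071, -0.997, 0.0], [-0.003, 0.0, -1.0]]
force: [-0.5, 0.3, 0.3]
opening: 1.001
grasp_force: 0.0
```

>>> servo_tool(
  gripper=1,
  targets=[
    {"offset":[0,0,0],"dr":[0,0,0]},
    {"offset":[0,0,0],"dr":[0,0,0]},
    {"offset":[0,0,0],"dr":[0,0,0]},
    {"offset":[0,0,0],"dr":[0,0,0]},
    {"offset":[0,0,0],"dr":[0,0,0]},
    {"offset":[0,0,0],"dr":[0,0,0]},
    {"offset":[0,0,0],"dr":[0,0,0]},
    {"offset":[0,0,0],"dr":[0,0,0]},
    {"offset":[0,0,0],"dr":[0,0,0]},
    {"offset":[0,0,0],"dr":[0,0,0]},
    {"offset":[0,0,0],"dr":[0,0,0]},
    {"offset":[0,0,0],"dr":[0,0,0]},
    {"offset":[0,0,0],"dr":[0,0,0]},
    {"offset":[0,0,0],"dr":[0,0,0]},
  ],
)

```text
time_s: 48.42
position: [0.5152, 0.0817, 0.0216]
tcp_rot: [[0.997, -0.071, -0.0], [-0.071, -0.997, -0.0], [-0.0, 0.0, -1.0]]
force: [-0.8, -0.2, 0.6]
opening: 0.367
grasp_force: 30.0
```

>>> servo_tool(
  targets=[
    {"offset":[-0.01,0,-0.0005],"dr":[0,0,0]},
    {"offset":[-0.025,0,-0.001],"dr":[0,0,0]},
    {"offset":[-0.04,0,-0.001],"dr":[0,0,0]},
    {"offset":[-0.06,0,-0.001],"dr":[0,0,0]},
    {"offset":[-0.08,0,-0.001],"dr":[0,0,0]},
    {"offset":[-0.1,0,-0.001],"dr":[0,0,0]},
    {"offset":[-0.12,0,-0.001],"dr":[0,0,0]},
    {"offset":[-0.122,0,-0.001],"dr":[0,0,0]},
    {"offset":[-0.122,0,-0.03],"dr":[0,0,0]},
    {"offset":[-0.122,0,-0.06],"dr":[0,0,0]},
    {"offset":[-0.122,0,-0.1],"dr":[0,0,0]},
    {"offset":[-0.122,0,-0.14],"dr":[0,0,0]},
    {"offset":[-0.122,0,-0.18],"dr":[0,0,0]},
    {"offset":[-0.122,0,-0.22],"dr":[0,0,0]},
    {"offset":[-0.122,0,-0.22],"dr":[0,0,0]},
    {"offset":[-0.122,0,-0.22],"dr":[0,0,0]},
  ],
)

```text
time_s: 49.75
position: [0.395, 0.0904, 0.2436]
tcp_rot: [[0.997, -0.071, 0.007], [-0.071, -0.997, -0.0], [0.007, -0.0, -1.0]]
force: [-0.8, -0.5, -3.3]
opening: 0.367
grasp_force: 30.0
```

```bash
python3 - <<'E'
from h import *
plan([.585,-.121,.24],-88.8)
E
```

```text
off [0.2045, 0.1973, 0.0049] dr [0.01, -0.38, -5.28] rows> 6.8
```

>>> servo_tool(
  targets=[
    {"offset":[0.026,0.026,0],"dr":[0,0,-0.7]},
    {"offset":[0.052,0.05,0],"dr":[0,0,-1.4]},
    {"offset":[0.078,0.075,0],"dr":[0,0,-2]},
    {"offset":[0.104,0.1,0],"dr":[0,0,-2.7]},
    {"offset":[0.13,0.125,0],"dr":[0,0,-3.4]},
    {"offset":[0.156,0.15,0],"dr":[0,0,-4]},
    {"offset":[0.182,0.175,0],"dr":[0,0,-4.7]},
    {"offset":[0.204,0.197,0],"dr":[0,0,-5.2]},
    {"offset":[0.204,0.197,0],"dr":[0,0,-5.2]},
    {"offset":[0.204,0.197,0.04],"dr":[0,0,-5.2]},
    {"offset":[0.204,0.197,0.08],"dr":[0,0,-5.2]},
    {"offset":[0.204,0.197,0.12],"dr":[0,0,-5.2]},
    {"offset":[0.204,0.197,0.16],"dr":[0,0,-5.2]},
    {"offset":[0.204,0.197,0.19],"dr":[0,0,-5.2]},
    {"offset":[0.204,0.197,0.19],"dr":[0,0,-5.2]},
    {"offset":[0.204,0.197,0.19],"dr":[0,0,-5.2]},
    {"offset":[0.204,0.197,0.19],"dr":[0,0,-5.2]},
  ],
)

```text
time_s: 51.17
position: [0.5831, -0.1206, 0.0517]
tcp_rot: [[1.0, 0.019, 0.0], [0.019, -1.0, 0.0], [0.0, -0.0, -1.0]]
force: [0.7, 0.2, -2.0]
opening: 0.366
grasp_force: 30.0
```

```bash
python3 - <<'E'
from h import *
plan([.585,-.121,.0165],-88.8)
E
```

```text
off [0.0019, 0.0004, 0.0352] dr [-0.0, -0.0, -0.08] rows> 0.8
```

>>> servo_tool(
  targets=[
    {"offset":[0,0,0.015],"dr":[0,0,0]},
    {"offset":[0,0,0.027],"dr":[0,0,0]},
    {"offset":[0,0,0.034],"dr":[0,0,0]},
    {"offset":[0,0,0.0355],"dr":[0,0,0]},
    {"offset":[0,0,0.0355],"dr":[0,0,0]},
  ],
)

```text
time_s: 51.58
position: [0.5829, -0.1206, 0.0163]
tcp_rot: [[1.0, 0.02, 0.0], [0.02, -1.0, -0.0], [0.0, 0.0, -1.0]]
force: [-0.4, 0.9, -1.5]
opening: 0.364
grasp_force: 30.0
```

>>> servo_tool(
  gripper=0,
  targets=[
    {"offset":[0,0,0],"dr":[0,0,0]},
    {"offset":[0,0,0],"dr":[0,0,0]},
    {"offset":[0,0,0],"dr":[0,0,0]},
    {"offset":[0,0,0],"dr":[0,0,0]},
    {"offset":[0,0,0],"dr":[0,0,0]},
    {"offset":[0,0,-0.02],"dr":[0,0,0]},
    {"offset":[0,0,-0.05],"dr":[0,0,0]},
    {"offset":[0,0,-0.09],"dr":[0,0,0]},
    {"offset":[0,0,-0.13],"dr":[0,0,0]},
    {"offset":[0,0,-0.17],"dr":[0,0,0]},
    {"offset":[0,0,-0.21],"dr":[0,0,0]},
    {"offset":[0,0,-0.235],"dr":[0,0,0]},
    {"offset":[0,0,-0.235],"dr":[0,0,0]},
    {"offset":[0,0,-0.235],"dr":[0,0,0]},
    {"offset":[-0.04,0,-0.24],"dr":[0,0,0]},
    {"offset":[-0.08,0,-0.24],"dr":[0,0,0]},
    {"offset":[-0.12,0,-0.24],"dr":[0,0,0]},
    {"offset":[-0.15,0,-0.24],"dr":[0,0,0]},
    {"offset":[-0.15,0,-0.24],"dr":[0,0,0]},
    {"offset":[-0.15,0,-0.24],"dr":[0,0,0]},
  ],
)

```text
time_s: 53.25
position: [0.4307, -0.1228, 0.2548]
tcp_rot: [[1.0, 0.018, -0.003], [0.018, -1.0, 0.002], [-0.003, -0.002, -1.0]]
force: [1.0, -0.5, -0.0]
opening: 0.5
grasp_force: 0.0
```

```bash
python3 - <<'E'
from h import *
for n in('side','top'): save(n,n+'12'); glides(n,ld(n),.051)
a=cv2.imread('pics/top12.png')[110:310,140:440]; b=cv2.imread('pics/side12.png')[120:380,140:500]
cv2.imwrite('pics/c12.png',np.vstack([cv2.resize(a,(450,300)),cv2.resize(b,(450,300))]))
E
```

```text
side [303.  144.7] 28 [ 0.6958 -0.1979  0.051 ]
side [349.5 146.7] 28 [ 0.5694 -0.2774  0.051 ]
side [288.9 159. ] 30 [ 0.6958 -0.1183  0.051 ]
side [279.8 187.2] 98 [ 0.6511 -0.0067  0.051 ]
top [358.8 173.5] 28 [ 0.696  -0.1193  0.051 ]
top [388.1 173.4] 28 [ 0.6955 -0.2005  0.051 ]
```

View pics/c12.png

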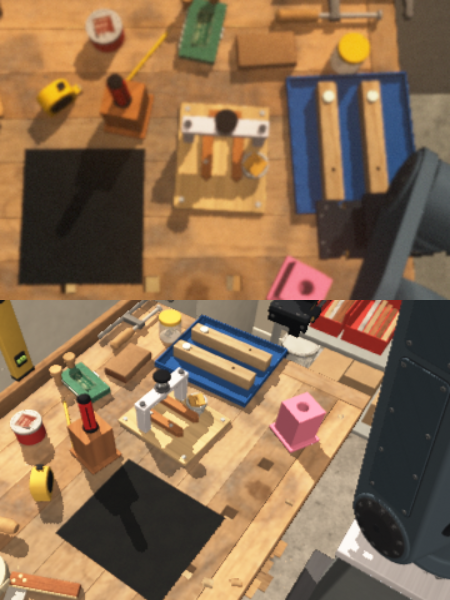

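Both rails lie flat in the tray, glides up, and both cameras agree on z = 0.051, which is the home height. The driver stands in its stand, the plunger is up and the arm is clear.

```bash
python3 -c "
from rig import ticket
print(ticket.hand_in())"
```

```text
the job is handed in; nothing more can be done
None
```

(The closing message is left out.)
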